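# Load the sample carrier into the light-exposure cabinet

## Task

Load the blue sample carrier into the bench-top light-exposure cabinet: raise the clear sash by its black handle until its stop clicks and holds it open by itself, slide the carrier nose first into the dovetail way inside and push it fully home so that its sprung catch snaps in, then draw the sash down again by its handle until it is fully shut. Never let the sash drop, keep the carrier upright, and do not disturb the glassware and other things on the bench.

Things in the scene. Friction and masses are not known exactly. Their poses are not given: they have to be found in the camera images.
- cabinet: Fixed bench-top cabinet, white and grey, 300 wide x 235 deep x 378 mm tall, turned by some yaw. Origin: on the bench under the middle of the sash; +x leads level into it (square to the sash), +y is its left seen from the front, z up. Its flat base, 85 mm high, reaches from x = -70 (a sill in front of the sash) to x = +165 mm. Sash guides stand at y = +-138 mm, fronts at x = -7 mm.
- way_mouth (a point): Middle of the mouth of the dovetail way, at the height of its floor (85 mm above the bench, level with the sill), 21 mm behind and 35 mm right of the middle of the sash. Axes as the cabinet's; the way runs along +x. Two aluminium rails 17 mm high leave the carrier 1.5 mm play to each side, 3 mm in height; they flare over the 13 mm in front of this point, by about 6 mm. A solid stop ends the way.
- carrier_home (a point): Where carrier_grip is when the carrier is fully home: 37 mm behind the middle of the sash, 124 mm above the bench. Axes as the cabinet's, and the carrier's then agree. The carrier's tail is then 9 mm behind the middle of the sash (4 mm inside its frame), so the last part is best pushed on the tail with shut fingertips, reaching just in under the raised sash.
- sash_handle (a point): Middle of the grip bar of the black D-handle; it moves with the sash, 157 mm above the bench when shut. Axes as the cabinet's. The bar is upright, 16 mm wide (y), 14 mm deep (x), free over 76 mm of height between two arms 16 mm wide; it stands 52 mm in front and 70 mm left of the middle of the sash, 72 mm above its lower edge. Best pinched across y, fingers tilted forward and down.
- sash (a joint): Height of the sash above shut, in m (0 = shut, on the sill). A clear pane in an aluminium frame, 250 x 145 mm; it weighs 2.5 to 4 N and falls if not held. The black stop with red knob clamped on the left guide has a sprung roller; the sash's brass pin must be lifted past it (some 8 N more, then a click), at 0.110 to 0.130, different each time and not measured.
- sash_pin_mid (a point): Middle of the brass pin on the left edge of the sash, which must pass the roller of the stop. About 13 mm above the click a solid end stop is met. Let down from there, the sash settles on the roller about 8 mm above the click and stays by itself. Drawing it down past the roller again takes some 5 N; from there it must be guided down: faster than 0.35 m/s counts as dropped.
- carrier_grip (a point): Centre of the black grip of the loose sample carrier. Grip: 56 long (carrier x) x 16 wide (y) x 54 mm high. Carrier: blue plate 120 long x 84 wide x 12 mm thick, about 0.3 kg, underside 39 mm below this point, middle 32 mm ahead of it; +x is the nose, z up. A white block with two small vials, 62 mm wide, stands 48 to 78 mm ahead of this point, its top 22 mm above it.
- carrier_tail (a point): Middle of the tail face of the carrier's grip (16 wide x 54 mm high, flush with the plate's tail), 28 mm behind carrier_grip; axes as the carrier's. Push here along +x, best on its lower half. The carrier slides lightly; from about 16 to 6 mm before home the catch resists with 8 to 12 N, then it snaps in and the solid stop is met.
- carrier_catch (a joint): Sprung catch (steel ball, red tab) in the right rail of the way, in m: 0 = out, its rest, also when no carrier is there. The passing carrier presses it back 1 to 4 mm; it springs back to 0 when the carrier is home.
- media_bottle: amber glass media bottle with blue cap, 85 mm across, 189 tall; a bystander, to be left alone. Origin at the centre of its underside.
- wash_bottle: white wash bottle with red cap and bent spout, 62 x 99 x 181 mm; a bystander, to be left alone. Origin at the centre of its underside.
- erlenmeyer: conical glass flask, 64 mm across, 105 tall; a bystander, to be left alone. Origin at the centre of its underside.
- beaker_400: glass beaker with dried residue, about 95 mm across, 108 tall; a bystander, to be left alone. Origin at the centre of its underside.
- tip_box: blue pipette-tip box with clear lid, 76 x 122 x 68 mm; a bystander, to be left alone. Origin at the centre of its underside.
- amber_vial: amber vial with black cap, 48 mm across, 102 tall; a bystander, to be left alone. Origin at the centre of its underside.

How it is judged (in metres and radians):
On the way, in this order (a step that is already met when the one before it is completed fails the run):
1. the sash stands open by itself: at least 100 mm up with the robot touching nothing (value of joint sash above 0.1 m and contact force between each of the fingers, the arm and anything else below 0.3 N), for 0.3 s.
2. the carrier is fully home in the dovetail way and its catch has sprung in (x of carrier_grip in the frame of cabinet above 0.0345 m and y of carrier_grip in the frame of cabinet between -0.04 and -0.03 m and z of carrier_grip in the frame of cabinet between 0.118 and 0.131 m and value of joint carrier_catch below 0.0015 m), for 0.2 s.
At the end, for the whole second after the job is handed in: The sash is shut to within 3 mm and the carrier is fully home in the way (grip within about 3 mm of its end, within 5 mm sideways, flat on the base) with its catch sprung in (within 1.5 mm of its rest) (all of step 2 and value of joint sash below 0.003 m); the robot touches nothing.
It fails at once if the sash moves down faster than 0.35 m/s (dropped or slammed) (velocity of joint sash below -0.35 m/s).
It fails at once if the carrier tips by more than 35 degrees (angle between carrier_grip's own z axis and vertical above 0.61 rad).
It fails at once if a bystander is pushed more than 30 mm or knocked over (distance of any of media_bottle, wash_bottle, erlenmeyer, beaker_400, tip_box, amber_vial from where it was at the start of the episode above 0.03 m or angle between any of media_bottle, wash_bottle, erlenmeyer, beaker_400, tip_box, amber_vial's own z axis and vertical above 0.5 rad).
It also fails if it takes over 72 s, if anything falls off the work surface, if the arm or the gripper's body presses on something with over 40 N, if the wrist force passes 120 N, or if a joint passes its speed limit or range.

## Robot

A 6-joint arm with a two-finger parallel gripper is mounted at the origin on a cart in front of the work surface, level with it; the furniture and walls round the work are solid. World frame = base frame: x ahead of the robot, y to its left, z up, the work surface at z = 0. Lengths are in mm, angles in rad, forces in N, time in s.
With the tool pointing down it reaches from about 300 to 850 mm from the base axis. Payload 4.2 kg.
Tool frame: the origin (TCP) lies at the very end of the fingers, on their centre line; the grasp point (between the pads) lies 19 mm behind it; y points along the fingers, z is the direction in which the jaws open and shut, and the axes are right-handed (so a half turn about y gives the same grasp; the last joint's range is limited). The gripper opens to 91 mm and grips with 3 to 60 N. Pads are 32 mm wide; open, the fingers measure 118 mm over their backs; the gripper's body (76 mm by 178 mm) begins 60 mm behind the grasp point.
Start: joints at [1.205, 0.32, 1.565, -0, 1.257, -0.02], TCP at [194.899, 540.978, 213.976] pointing down, gripper open.
Joint ranges: [-3.11, 3.11], [-0.84, 2.01], [0.21, 2.61], [-1.34, 4.49], [0.05, 2.63], [-2.56, 2.56]. Speed limits (rad/s): [2.57, 2.57, 3.14, 3.14, 3.14, 3.14].

## Interface

Orientations are given as a unit quaternion [w, x, y, z].
In Python, from workcell import arm, optics gives the robot as it stands.
- The arm moves only by the tool drive_tool, never from a script. Its argument "series" is text: rows parted by semicolons, each of 6 numbers parted by spaces: the shift along the tool's x, y, z in m, then the turn, a rotation vector about the tool's x, y, z in degrees. In form: dx dy dz rx ry rz; .... A call has exactly 5 rows; each row is the pose to reach, as a shift and turn from the pose commanded when the call began, along the tool's axes at that moment; what a row does not reach only later rows make up. A row lasts 1/8 s, in which the tool goes at most 62.5 mm and 10.7 degrees, less where a joint would pass 70% of its speed; a pose out of reach is approached as far as the arm can. A call with a gripper value outside its range is refused whole. "grip" is the gripper command: -1 is shut, 1 is fully open, values between are in proportion, set as the call begins (left out, the last holds). The fingers move at their own pace and stop on an object; the grip force is fixed at half the most. Time passes only in rows, so rows that repeat a pose let the fingers close, or fill a call up. It gives the time, the measured TCP pose, the force and the opening at its end, in the units of the state.
- arm.get_obs(): the state, without advancing time (a new reading comes with each control period).
- optics.camera(name): name is "scene" or "top" or "wrist"; returns a dict with "pixels" (400x640x3 uint8, blue, green, red), "vfov" (degrees; the focal length in pixels is half the picture's height over the tangent of half this angle, whatever the lens; pixels are square), "cx", "cy" (the principal point, pixels), "k1" (the pictures are not rectified: a ray, as slopes to the right and down, at radius r is drawn at 1 + k1 r^2 times it, then the intrinsics apply), "view" (4x4, takes a point from world to camera coordinates). Camera axes: x right, y up, looking along -z (the intrinsics and any distortion apply to the point x, -y, -z); pixel columns grow to the right and rows downward; lengths in mm; the calibration is good to about 2 mm. A picture is of the moment at which its call begins. There is no depth.
- arm.hand_in(): hands the job in, once; it reports no verdict.
The state is a dict: "time": time; "joint_positions": joint angles; "qd": joint speeds; "joint_efforts": joint torques, N m; "eef_pos": TCP position; "orientation": TCP orientation; "ft_force": force on the tool from outside, world axes, zero at the start; "torque": the same for the moment, N m; "gripper_width": finger opening in mm.
Only numpy, scipy, OpenCV 4.12 (cv2) and the standard library are available. Lean on these libraries where they do the work, as an engineer would, in place of code of your own. Each camera call takes 0.05 s, during which the arm holds its last target.

## Working session

There is one attempt and no reset: what is moved stays moved. The work goes in short steps, Python scripts to look and compute and a tool call to move; the robot and the scene stay as the last step left them, time stands still between calls to the robot, and variables do not carry over. Pictures are saved under pics/ and viewed, and the job is handed in when it is done.

Besides the shell and the picture viewer there is one more tool, called by a JSON object that holds its "name" and its "arguments", one argument or row to a line. drive_tool: Moves the arm, as the interface text tells. Its arguments: {"type":"object","properties":{"series":{"type":"string"},"grip":{"type":"number"}},"required":["series"]}

```bash
ls && mkdir -p pics && python3 - <<'E'
from workcell import arm, optics
import cv2
o=arm.get_obs()
for k,v in o.items(): print(k,v)
for n in ("scene","top","wrist"):
    c=optics.camera(n); cv2.imwrite(f"pics/{n}0.png",c["pixels"])
    print(n,c["vfov"],c["cx"],c["cy"],c["k1"],c["view"])
E
```

```text
pics
time 0.0
joint_positions [ 1.20502685e+00  3.20279888e-01  1.56567163e+00 -4.24258869e-05
  1.25740122e+00 -1.99907237e-02]
qd [ 0.00126898 -0.00062586  0.0011684   0.00110913 -0.00385801  0.00019556]
joint_efforts [-3.78450732e-04 -4.12457836e+01 -2.31974655e+01  7.26756337e-02
  4.57065669e-02 -1.41254291e-04]
eef_pos [194.7099541  540.49042292 213.13005936]
orientation [-0.69595215  0.69717912 -0.1217438   0.12153323]
ft_force [-0.02912527  0.94141062 -0.79614803]
torque [0.0135766  0.03257012 0.00607655]
gripper_width 91.49946934775859
scene 48.29377585152156 312.27600293591655 197.1192921092706 -0.043174106633046265 [[ 6.25386962e-01 -7.80303200e-01 -4.25029548e-03 -3.77270022e+02]
 [ 5.24400284e-01  4.16243324e-01  7.42795959e-01 -3.67816755e+02]
 [-5.77836906e-01 -4.66763764e-01  6.69504367e-01 -1.43711091e+03]
 [ 0.00000000e+00  0.00000000e+00  0.00000000e+00  1.00000000e+00]]
top 48.25862412727051 321.65820921890105 196.152203071545 -0.010978226013960007 [[ 1.94648366e-01 -9.80821782e-01  1.00322050e-02 -1.49607931e+02]
 [ 9.04346700e-01  1.83413344e-01  3.85378503e-01 -5.30261846e+02]
 [-3.79827670e-01 -6.59407043e-02  9.22704050e-01 -1.23463282e+03]
 [ 0.00000000e+00  0.00000000e+00  0.00000000e+00  1.00000000e+00]]
wrist 58.16826472933714 320.64194016293425 198.51420362024697 0.016760951358407133 [[ 3.38506506e-01  9.40958617e-01 -3.19795639e-03 -5.73162786e+02]
 [-9.08322537e-01  3.25874630e-01 -2.62213451e-01  3.05789900e+01]
 [-2.45689874e-01  9.16657351e-02  9.65004601e-01 -3.92063998e+02]
 [ 0.00000000e+00  0.00000000e+00  0.00000000e+00  1.00000000e+00]]
```

View pics/scene0.png

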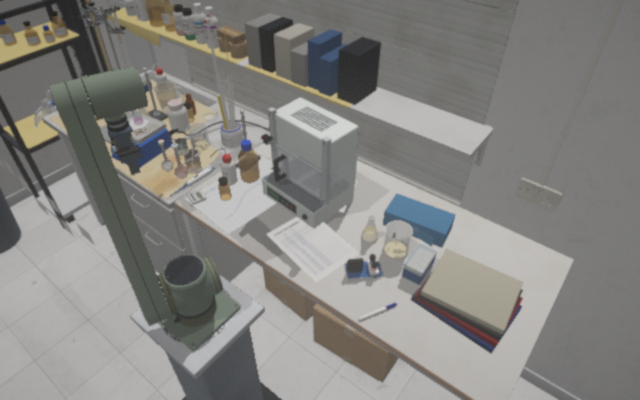

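View pics/top0.png

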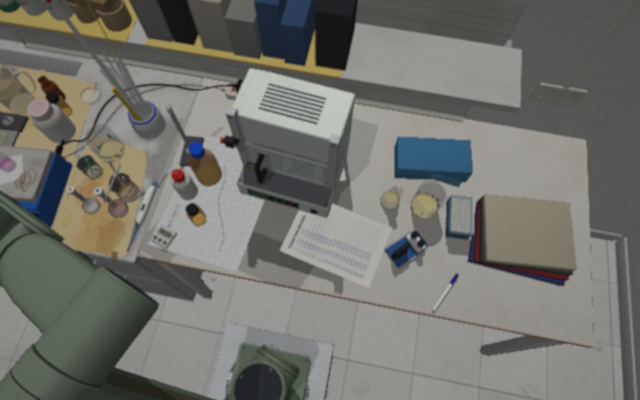

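View pics/wrist0.png

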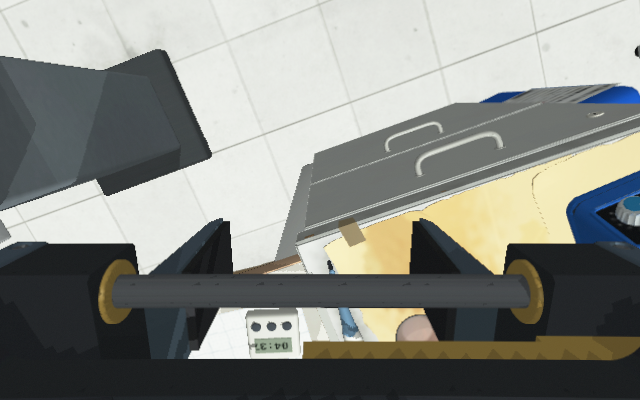

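The scene view shows the cabinet around (310,160) and the carrier at (363,268). In the top view the cabinet is at (293,140), the carrier at (407,247), and the D-handle at (262,165). The glassware is to the right of the carrier, and the bottles are left of the cabinet. Next I'll crop in for measurements.

```bash
cat > h.py <<'E'
import numpy as np, cv2
from scipy.spatial.transform import Rotation as R
def K(c):
    f=200/np.tan(np.radians(c["vfov"])/2); return f
def ray(c,u,v):
    f=K(c); d=np.array([(u-c["cx"])/f,(v-c["cy"])/f]); s=d.copy()
    for _ in range(20): s=d/(1+c["k1"]*(s@s))
    V=np.array(c["view"]); Rm=V[:3,:3]; o=-Rm.T@V[:3,3]
    w=Rm.T@np.array([s[0],-s[1],-1]); return o,w/np.linalg.norm(w)
def onz(c,u,v,z):
    o,d=ray(c,u,v); return o+d*(z-o[2])/d[2]
def proj(c,p):
    V=np.array(c["view"]); q=V[:3,:3]@np.asarray(p,float)+V[:3,3]
    s=np.array([q[0],-q[1]])/-q[2]; s=s*(1+c["k1"]*(s@s)); return s*K(c)+[c["cx"],c["cy"]]
def tri(*rs):
    A=0;b=0
    for o,d in rs:
        P=np.eye(3)-np.outer(d,d); A=A+P; b=b+P@o
    p=np.linalg.solve(A,b); return p,[np.linalg.norm((np.eye(3)-np.outer(d,d))@(p-o)) for o,d in rs]
def rot(o):
    q=o["orientation"]; return R.from_quat([q[1],q[2],q[3],q[0]])
def crop(c,x0,x1,y0,y1,s,name):
    cv2.imwrite(name,cv2.resize(c["pixels"][y0:y1,x0:x1],None,fx=s,fy=s,interpolation=cv2.INTER_CUBIC))
E
python3 - <<'E'
from h import *; from workcell import arm,optics
import pickle
cs={n:optics.camera(n) for n in("scene","top")}
pickle.dump(cs,open("c0.pkl","wb"))
crop(cs["scene"],250,370,90,230,4.2,"pics/s_cab.png")
crop(cs["top"],225,365,60,220,3.7,"pics/t_cab.png")
crop(cs["scene"],330,450,210,290,6,"pics/s_car.png")
crop(cs["top"],370,480,170,280,5,"pics/t_car.png")
print(rot(arm.get_obs()).as_matrix().round(3))
E
```

```text
[[ 0.941 -0.     0.339]
 [-0.339 -0.001  0.941]
 [-0.    -1.    -0.001]]
```

View pics/s_cab.png

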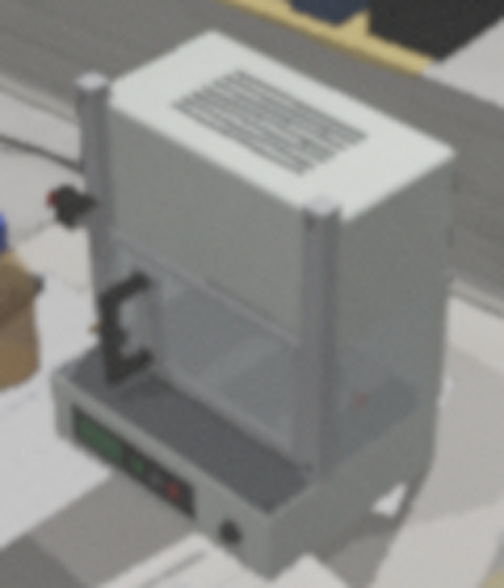

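View pics/t_cab.png

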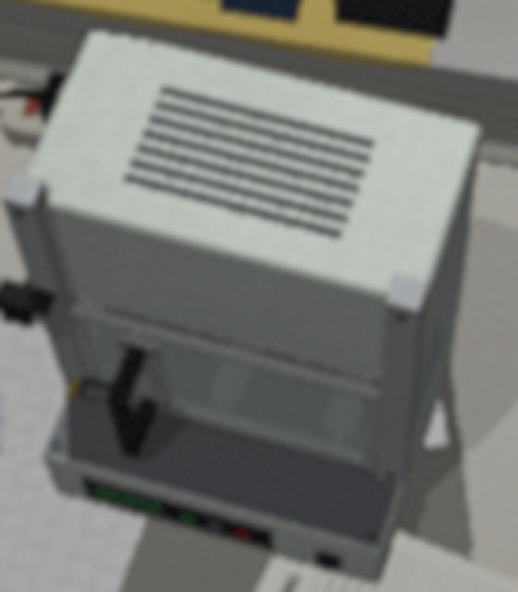

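View pics/s_car.png

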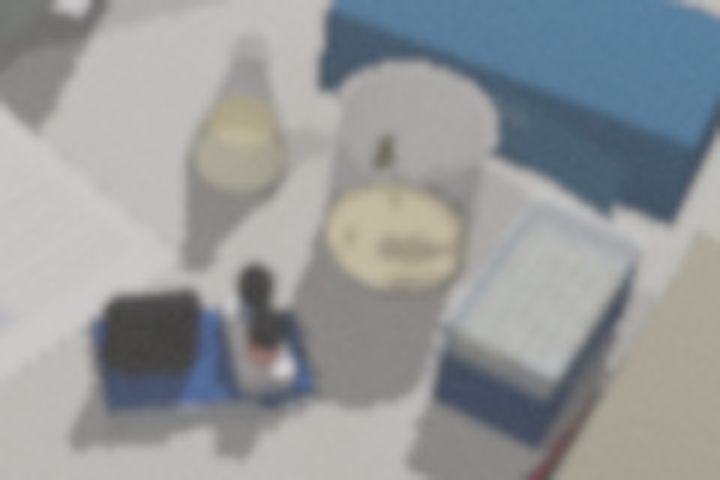

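View pics/t_car.png

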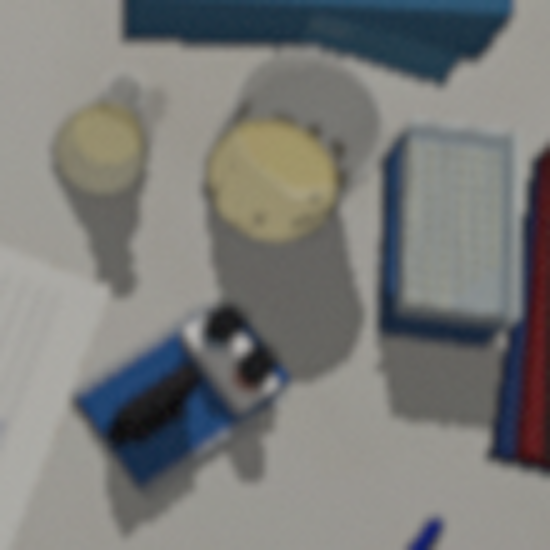

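```bash
python3 - <<'E'
from h import *; import pickle
cs=pickle.load(open("c0.pkl","rb"));S,T=cs["scene"],cs["top"]
s=lambda x,y:(250+x/4.2,90+y/4.2); t=lambda x,y:(225+x/3.7,60+y/3.7)
for nm,a,b in (("FL",(57,380),(47,458)),("FR",(268,510),(383,545))):
    print(nm,onz(S,*s(*a),85).round(1),onz(T,*t(*b),85).round(1),[x.round(1) if hasattr(x,'round') else x for x in tri(ray(S,*s(*a)),ray(T,*t(*b)))])
# post tops front: left post top, right post top
for nm,a,b in (("PL",(93,78),(25,187)),("PR",(322,208),(405,290)),("handle top",(145,280),(135,350)),("handle bot",(143,355),(135,420)),("cabTR",(455,152),(480,128)),("cabTL",(210,32),(92,33))):
    p,r=tri(ray(S,*s(*a)),ray(T,*t(*b))); print(nm,p.round(1),np.round(r,1))
sc=lambda x,y:(330+x/6,210+y/6); tc=lambda x,y:(370+x/5,170+y/5)
for nm,b,z in (("tailL",(80,402),12),("tailR",(147,487),12),("noseR",(290,380),12),):
    print(nm,onz(T,*tc(*b),z).round(1))
for nm,a,z in (("tailL",(93,327),12),("tailR",(110,410),6),("noseR",(312,388),12),):
    print("S",nm,onz(S,*sc(*a),z).round(1))
# bystanders
for nm,a in (("erl",(240,175)),("beaker",(395,240))): print(nm,onz(S,*sc(*a),0).round(1))
for nm,a in (("erl",(98,165)),("beaker",(270,195))): print(nm,onz(T,*tc(*a),20).round(1))
print("cam",-S["view"][:3,:3].T@S["view"][:3,3])
E
```

```text
FL [546.2 204.5  85. ] [547.5 221.4  85. ] [array([559.8, 225.2,  63.6]), [np.float64(4.226420608238668), np.float64(4.226420608238773)]]
FR [531.5 -65.3  85. ] [526.7 -68.3  85. ] [array([525. , -69.2,  91.6]), [np.float64(1.0489297313680297), np.float64(1.0489297313681962)]]
PL [627.2 209.1 375.2] [1.5 1.5]
PR [604.6 -62.3 365.7] [1. 1.]
handle top [611.4 147.2 191. ] [3.1 3.1]
handle bot [593.5 147.2 110.4] [9.6 9.6]
cabTR [754.5 -90.1 353.6] [1.6 1.6]
cabTL [780.1 204.2 354. ] [2.3 2.3]
tailL [ 450.  -265.5   12. ]
tailR [ 405.2 -313.    12. ]
noseR [ 489.7 -391.5   12. ]
S tailL [ 450.  -272.2   12. ]
S tailR [ 410.8 -312.5    6. ]
S noseR [ 491.4 -396.5   12. ]
erl [ 614.2 -268.     0. ]
beaker [ 627.9 -371.5    0. ]
erl [ 605.1 -254.    20. ]
beaker [ 606.5 -364.6   20. ]
cam [-401.59275794 -812.07503327 1233.76131993]
```

```bash
python3 - <<'E'
from h import *; import pickle
from workcell import arm,optics
cs=pickle.load(open("c0.pkl","rb"));S,T=cs["scene"],cs["top"]
o=arm.get_obs(); W=optics.camera("wrist")
V=W["view"]; p=-V[:3,:3].T@V[:3,3]; Rm=rot(o).as_matrix()
print("cam in tool",(Rm.T@(p-o["eef_pos"])).round(1),"axes(x,y,z cam in tool)\n",(Rm.T@V[:3,:3].T).round(3))
crop(T,140,260,90,240,4,"pics/t_bot.png"); crop(S,190,290,110,230,5,"pics/s_bot.png")
for n,u,v,z in (("media cap",197,148,189),("wash cap",179,175,170),("vial cap",192,210,102)): print(n,onz(T,u,v,z).round())
for n,u,v,z in (("media cap",246,144,189),("wash cap",227,157,170),("vial cap",224,181,102)): print("S",n,onz(S,u,v,z).round())
E
```

```text
cam in tool [ -73.5 -171.3   -0.5] axes(x,y,z cam in tool)
 [[-0.    -0.965 -0.262]
 [ 0.002  0.262 -0.965]
 [ 1.    -0.001  0.001]]
media cap [593. 340. 189.]
wash cap [506. 372. 170.]
vial cap [431. 327. 102.]
S media cap [584. 327. 189.]
S wash cap [492. 344. 170.]
S vial cap [432. 310. 102.]
```

View pics/t_bot.png

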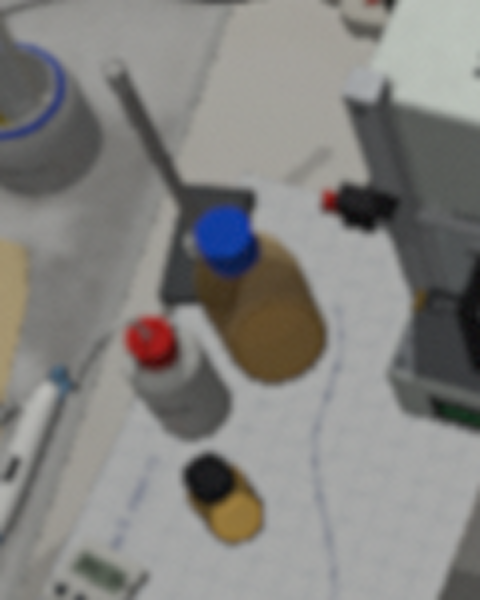

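View pics/s_bot.png

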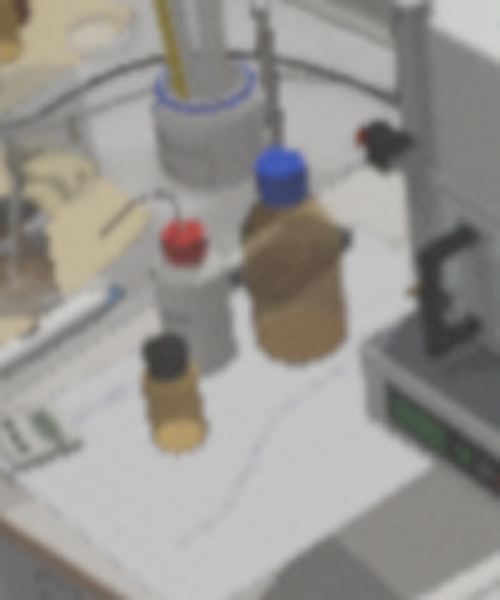

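```bash
cat >> h.py <<'E'
PSI=-4.85; ORG=np.array([605.,69.,0.])
def cabR(psi=None): return R.from_euler('z',PSI if psi is None else psi,degrees=True).as_matrix()
def c2w(p): return ORG+cabR()@np.asarray(p,float)
def w2c(p): return cabR().T@(np.asarray(p,float)-ORG)
def toolR(tilt,yaw):
    # fingers forward along heading yaw, tilt deg below level; tool z = right; camera on top
    f=np.array([np.cos(np.radians(yaw)),np.sin(np.radians(yaw)),0]); z=np.array([0,0,1.])
    y=f*np.cos(np.radians(tilt))-z*np.sin(np.radians(tilt)); zz=np.cross(f,z)
    return np.column_stack([np.cross(y,zz),y,zz])
def plan(p,Rt,n=5,o=None):
    if o is None:
        from workcell import arm; o=arm.get_obs()
    Rm=rot(o).as_matrix(); d=Rm.T@(np.asarray(p,float)-o["eef_pos"])/1000
    rv=R.from_matrix(Rm.T@Rt).as_rotvec(degrees=True)
    print("at",np.round(o["eef_pos"],1),"shift m",d.round(4),"rotvec",rv.round(2),"|d|",np.linalg.norm(d).round(3),"ang",np.linalg.norm(rv).round(1))
    print("; ".join(" ".join(f"{x:.4g}" for x in np.r_[(d*k/n).round(4),(rv*k/n).round(2)]) for k in range(1,n+1)))
E
python3 - <<'E'
from h import *
from workcell import arm
o=arm.get_obs()
a=toolR(90,70.2-90+0); print(a.round(2))
for p,yaw in (((250,430,330),70.2+90-53),):
    plan(p,toolR(90,yaw))
E
```

```text
[[-0.94  0.   -0.34]
 [ 0.34 -0.   -0.94]
 [-0.   -1.    0.  ]]
at [194.8 540.8 213.7] shift m [ 0.0895 -0.1163 -0.0856] rotvec [3.000e-02 5.299e+01 2.000e-02] |d| 0.17 ang 53.0
0.0179 -0.0233 -0.0171 0.01 10.6 0; 0.0358 -0.0465 -0.0343 0.01 21.19 0.01; 0.0537 -0.0698 -0.0514 0.02 31.79 0.01; 0.0716 -0.093 -0.0685 0.02 42.39 0.01; 0.0895 -0.1163 -0.0856 0.03 52.99 0.02
```

{"name": "drive_tool", "arguments": {
  "series": "0.018 -0.023 -0.017 0 10.6 0; 0.036 -0.046 -0.034 0 21.2 0; 0.054 -0.07 -0.051 0 31.8 0; 0.072 -0.093 -0.068 0 42.4 0; 0.09 -0.116 -0.086 0 53 0",
  "grip": 1
}}

```text
time: 0.92
eef_pos: [250.7, 428.7, 330.7]
orientation: [0.568, -0.568, 0.421, -0.421]
ft_force: [-0.2, 0.2, 0.3]
gripper_width: 91.5
```

```bash
python3 - <<'E'
from h import *
from workcell import arm
plan((320,280,340),toolR(90,54)); print(arm.get_obs()["joint_positions"])
E
```

```text
at [250.7 428.7 330.7] shift m [ 0.1625 -0.0093  0.0232] rotvec [-1.000e-02  5.284e+01 -1.000e-02] |d| 0.164 ang 52.8
0.0325 -0.0019 0.0046 -0 10.57 -0; 0.065 -0.0037 0.0093 -0 21.14 -0; 0.0975 -0.0056 0.0139 -0 31.71 -0; 0.13 -0.0074 0.0186 -0.01 42.28 -0.01; 0.1625 -0.0093 0.0232 -0.01 52.84 -0.01
[ 1.01860679e+00  1.40746498e-01  1.51352322e+00 -6.02507797e-05
  1.48716485e+00  7.24631939e-01]
```

{"name": "drive_tool", "arguments": {
  "series": "0.032 -0.002 0.005 0 10.6 0; 0.065 -0.004 0.009 0 21.2 0; 0.098 -0.005 0.014 0 31.8 0; 0.13 -0.007 0.018 0 42.4 0; 0.162 -0.009 0.023 0 53 0"
}}

```text
time: 1.55
eef_pos: [320.5, 280.5, 339.1]
orientation: [0.32, -0.32, 0.63, -0.63]
ft_force: [0.6, -0.7, -0.3]
gripper_width: 91.2
```

```bash
python3 - <<'E'
from h import *
from workcell import arm
plan((400,150,300),toolR(60,0)); print(arm.get_obs()["joint_positions"])
E
```

```text
at [320.5 280.5 339.1] shift m [0.0585 0.039  0.1412] rotvec [14.09 52.57 27.72] |d| 0.158 ang 61.1
0.0117 0.0078 0.0282 2.82 10.51 5.54; 0.0234 0.0156 0.0565 5.64 21.03 11.09; 0.0351 0.0234 0.0847 8.46 31.54 16.63; 0.0468 0.0312 0.113 11.27 42.06 22.18; 0.0585 0.039 0.1412 14.09 52.57 27.72
[6.92032916e-01 2.00223463e-02 1.62792271e+00 2.06688807e-05
 1.49338514e+00 1.32301292e+00]
```

{"name": "drive_tool", "arguments": {
  "series": "0.012 0.008 0.028 2.4 9.1 4.8; 0.023 0.016 0.056 4.9 18.2 9.6; 0.035 0.023 0.085 7.3 27.3 14.4; 0.047 0.031 0.113 9.8 36.5 19.2; 0.058 0.039 0.141 12.2 45.6 24"
}}

```text
time: 2.17
eef_pos: [400.8, 150.9, 300.0]
orientation: [0.206, 0.117, 0.688, -0.686]
ft_force: [-0.2, 0.6, 0.4]
gripper_width: 91.0
```

```bash
python3 - <<'E'
from h import *
from workcell import arm,optics
W=optics.camera("wrist"); cv2.imwrite("pics/w1.png",W["pixels"])
print(arm.get_obs()["joint_positions"])
hd=c2w((-52,70,157)); print(hd); 
plan(hd-80*toolR(45,PSI)[:,1],toolR(45,PSI))
for n,p in (("hd",(-52,70,157)),("FL",(-70,150,85)),("FR",(-70,-150,85))): print(n,proj(W,c2w(p)))
E
```

```text
[ 0.46785083 -0.19097276  1.99965642 -0.22246457  0.92039493  2.01074846]
[559.10450731 143.1458276  157.        ]
at [399.  148.5 297.5] shift m [-0.0552  0.121   0.0104] rotvec [ 5.45 10.51 18.59] |d| 0.133 ang 22.0
-0.011 0.0242 0.0021 1.09 2.1 3.72; -0.0221 0.0484 0.0042 2.18 4.21 7.43; -0.0331 0.0726 0.0062 3.27 6.31 11.15; -0.0441 0.0968 0.0083 4.36 8.41 14.87; -0.0552 0.121 0.0104 5.45 10.51 18.59
hd [343.17315967  98.50023106]
FL [268.2247748  126.90029729]
FR [519.85430532 179.71511494]
```

View pics/w1.png

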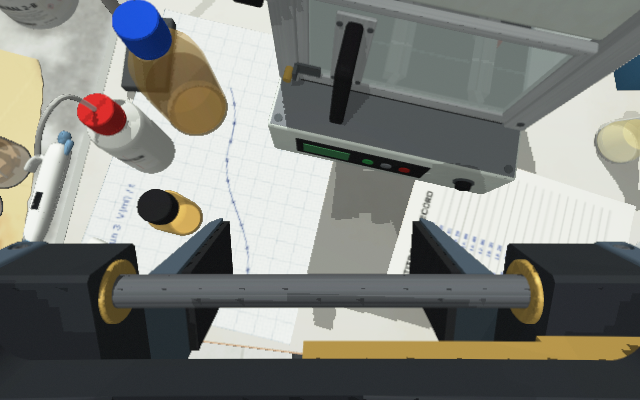

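```bash
python3 - <<'E'
from h import *
from workcell import arm,optics
import pickle
W=optics.camera("wrist"); pickle.dump(W,open("w1.pkl","wb"))
im=W["pixels"]
crop(W,260,400,0,200,3,"pics/w1a.png"); crop(W,430,640,0,200,3,"pics/w1b.png")
for z in (111,119,157,195,203): print(z,proj(W,c2w((-59,70,z))))
for n,p in (("hd",(-52,70,157)),("FL",(-70,150,85)),("FR",(-70,-150,85)),("GL",(-7,138,85)),("GR",(-7,-138,85)),("bR",(165,-150,85))): print(n,proj(W,c2w(p)))
E
```

```text
111 [335.42913595 120.07624436]
119 [335.95758059 117.08437669]
157 [338.79146882 101.04011176]
195 [342.3019617   81.16569695]
203 [343.15067705  76.36083529]
hd [340.17121445  94.54492328]
FL [265.0816514  123.78460342]
FR [517.99764019 176.07052904]
GL [286.95793877  77.52766703]
GR [513.3374725  123.87421076]
bR [537.12458064   1.30658789]
```

View pics/w1a.png

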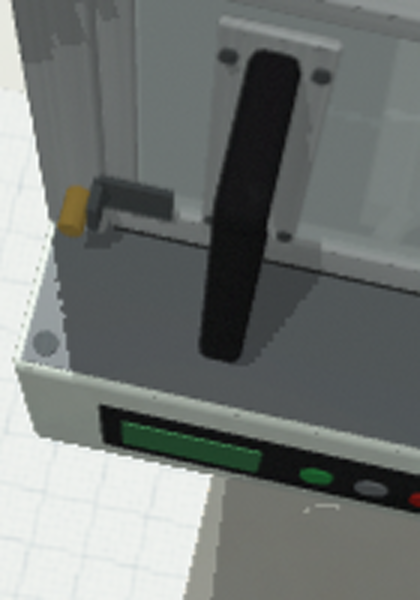

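View pics/w1b.png

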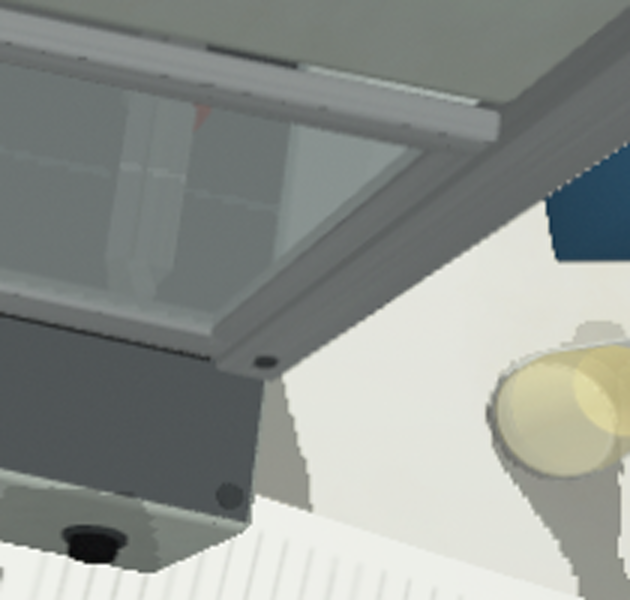

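```bash
python3 - <<'E'
from h import *
import pickle
W=pickle.load(open("w1.pkl","rb"))
fl=onz(W,265.7,122,85);fr=onz(W,513.3,174,85); print(fl,fr,np.linalg.norm(fl-fr)); d=fl-fr; print(np.degrees(np.arctan2(-d[0],d[1])))
psi=np.arctan2(-d[0],d[1]); m=(fl+fr)/2; print("org",m+70*np.array([np.cos(psi),np.sin(psi),0]))
# front top edge line points
for u,v in ((260+100/3,390/3),(260+240/3,420/3),(260+400/3,452/3),(430+40/3,478/3)): print(onz(W,u,v,85).round(1))
# sill/sash bottom line: guides bases GL,GR front-outer
gl=onz(W,260+72/3,370/3,85); print("left sill shadow",gl)
print("GR front outer bottom",onz(W,430+270/3,378/3,85),"front inner",onz(W,430+218/3,365/3,85))
# handle bar on vertical plane: ray at bar's mid, intersect at x_cab=-59
for u,v in ((260+226/3,100),(260+221/3,358/3),(260+272/3,52/3),(260+238/3,230/3)):
    o,dd=ray(W,u,v); oc=w2c(o); dc=cabR().T@dd; print("handle cab", (oc+dc*(-59-oc[0])/dc[0]).round(1))
E
```

```text
[550.2199194  223.99321035  85.        ] [524.3660584  -69.05822994  85.        ] 294.18968164373894
-5.041748963315355
org [607.02215379  71.31577795  85.        ]
[544.7 190.7  85. ]
[539.6 135.1  85. ]
[534.7  71.8  85. ]
[531.7  12.9  85. ]
left sill shadow [551.42401243 202.58750536  85.        ]
GR front outer bottom [584.68519184 -75.90092921  85.        ] front inner [587.51558137 -55.12634575  85.        ]
handle cab [-59.   73.5 157.7]
handle cab [-59.   72.1 112. ]
handle cab [-59.   71.9 275.6]
handle cab [-59.   73.2 201.3]
```

```bash
sed -i 's/^PSI=.*/PSI=-4.9; ORG=np.array([606.5,71.4,0.])/' h.py && python3 - <<'E'
from h import *
hd=c2w((-52,70,157)); print(hd); Rt=toolR(42,PSI)
plan(hd-70*Rt[:,1],Rt)
E
```

```text
[560.66922922 145.58585074 157.        ]
at [398.8 150.1 298.1] shift m [-0.0567  0.1329  0.0111] rotvec [ 5.98 10.82 21.75] |d| 0.145 ang 25.0
-0.0113 0.0266 0.0022 1.2 2.16 4.35; -0.0227 0.0532 0.0044 2.39 4.33 8.7; -0.034 0.0798 0.0067 3.59 6.49 13.05; -0.0454 0.1063 0.0089 4.79 8.66 17.4; -0.0567 0.1329 0.0111 5.98 10.82 21.75
```

{"name": "drive_tool", "arguments": {
  "series": "-0.011 0.027 0.002 1.2 2.2 4.4; -0.023 0.053 0.004 2.4 4.3 8.7; -0.034 0.08 0.007 3.6 6.5 13; -0.045 0.106 0.009 4.8 8.7 17.4; -0.057 0.133 0.011 6 10.8 21.8"
}}

```text
time: 2.9
eef_pos: [523.1, 116.1, 245.1]
orientation: [0.253, 0.277, 0.662, -0.649]
ft_force: [-0.4, 0.5, 0.2]
gripper_width: 91.6
```

```bash
python3 - <<'E'
from h import *
from workcell import arm,optics
W=optics.camera("wrist"); cv2.imwrite("pics/w2.png",W["pixels"])
print(arm.get_obs()["joint_positions"].round(2))
hd=c2w((-52,70,157)); Rt=toolR(42,PSI)
plan(hd+16*Rt[:,1],Rt)
for z in (119,157,195): print(proj(W,c2w((-59,70,z))))
E
```

```text
[ 0.34 -0.04  2.18 -0.73  0.35  2.55]
at [524.4 114.2 244.8] shift m [ 0.035   0.1043 -0.0288] rotvec [3.53 1.11 4.09] |d| 0.114 ang 5.5
0.007 0.0209 -0.0058 0.71 0.22 0.82; 0.014 0.0417 -0.0115 1.41 0.44 1.64; 0.021 0.0626 -0.0173 2.12 0.66 2.45; 0.028 0.0835 -0.023 2.83 0.89 3.27; 0.035 0.1043 -0.0288 3.53 1.11 4.09
[288.15197811 270.09152682]
[282.87178859 254.94667147]
[276.14649076 235.67273952]
```

View pics/w2.png

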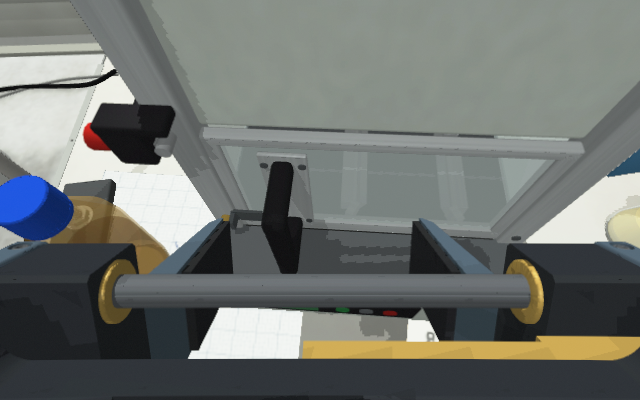

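```bash
python3 - <<'E'
from h import *
hd=c2w((-52,70,157)); Rt=toolR(60,PSI)
plan(hd-75*Rt[:,1],Rt); print(hd-75*Rt[:,1])
E
```

```text
at [524.4 114.2 244.8] shift m [ 0.0181  0.0157 -0.0338] rotvec [  3.32   1.65 -13.91] |d| 0.041 ang 14.4
0.0036 0.0031 -0.0068 0.66 0.33 -2.78; 0.0072 0.0063 -0.0135 1.33 0.66 -5.56; 0.0109 0.0094 -0.0203 1.99 0.99 -8.34; 0.0145 0.0126 -0.0271 2.66 1.32 -11.12; 0.0181 0.0157 -0.0338 3.32 1.65 -13.91
[523.30628061 148.78898535 221.95190528]
```

{"name": "drive_tool", "arguments": {
  "series": "0.004 0.003 -0.007 0.7 0.3 -2.8; 0.007 0.006 -0.014 1.3 0.7 -5.6; 0.011 0.009 -0.02 2 1 -8.3; 0.014 0.013 -0.027 2.7 1.3 -11.1; 0.018 0.016 -0.034 3.3 1.6 -13.9"
}}

```text
time: 3.58
eef_pos: [521.2, 151.7, 222.4]
orientation: [-0.154, -0.21, -0.675, 0.69]
ft_force: [-0.3, -0.1, 0.1]
gripper_width: 91.4
```

```bash
python3 - <<'E'
from h import *
from workcell import arm
hd=c2w((-52,70,157)); Rt=toolR(60,PSI)
plan(hd-75*Rt[:,1],Rt); print(arm.get_obs()["joint_positions"].round(2))
E
```

```text
at [521.2 151.7 222.4] shift m [-0.0018  0.0016  0.0027] rotvec [0.14 0.17 0.16] |d| 0.004 ang 0.3
-0.0004 0.0003 0.0005 0.03 0.03 0.03; -0.0007 0.0006 0.0011 0.06 0.07 0.07; -0.0011 0.001 0.0016 0.09 0.1 0.1; -0.0014 0.0013 0.0022 0.11 0.14 0.13; -0.0018 0.0016 0.0027 0.14 0.17 0.16
[ 0.41  0.06  2.   -0.39  0.65  2.32]
```

```bash
python3 - <<'E'
from h import *
from workcell import arm,optics
W=optics.camera("wrist"); crop(W,180,480,120,320,2.6,"pics/w3.png")
hd=c2w((-52,70,157)); Rt=toolR(60,PSI)
plan(hd+17*Rt[:,1],Rt)
for z in (119,157,195): print(proj(W,c2w((-59,70,z))))
E
```

```text
at [522.4 152.7 222.7] shift m [-0.0009  0.0933  0.0041] rotvec [0.21 0.16 0.14] |d| 0.093 ang 0.3
-0.0002 0.0187 0.0008 0.04 0.03 0.03; -0.0004 0.0373 0.0017 0.08 0.06 0.06; -0.0005 0.056 0.0025 0.12 0.1 0.09; -0.0007 0.0746 0.0033 0.16 0.13 0.11; -0.0009 0.0933 0.0041 0.21 0.16 0.14
[322.99549323 224.38839698]
[323.3859369  214.62841689]
[323.9072618  201.60004352]
```

View pics/w3.png

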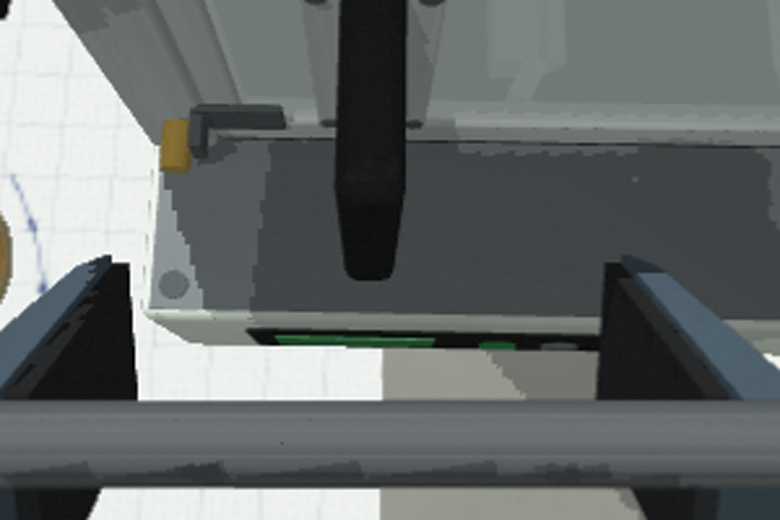

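The bar sits centred between the fingertips: its bottom is at pixel (322,228), against a prediction of (323,226). I'll advance and grip.

{"name": "drive_tool", "arguments": {
  "series": "0 0.02 0.001 0 0 0; 0 0.045 0.002 0 0 0; -0.001 0.07 0.002 0 0 0; -0.001 0.093 0.003 0 0 0; -0.001 0.093 0.003 0 0 0"
}}

```text
time: 4.25
eef_pos: [567.6, 143.4, 140.5]
orientation: [-0.153, -0.21, -0.675, 0.691]
ft_force: [-0.2, -0.2, -0.1]
gripper_width: 91.5
```

{"name": "drive_tool", "arguments": {
  "series": "0 0 0 0 0 0; 0 0 0 0 0 0; 0 0 0 0 0 0; 0 0 0 0 0 0; 0 0 0 0 0 0",
  "grip": -1
}}

```text
time: 4.88
eef_pos: [567.8, 143.4, 142.1]
orientation: [-0.154, -0.211, -0.675, 0.69]
ft_force: [-0.6, -0.2, -0.4]
gripper_width: 44.1
```

```bash
python3 - <<'E'
from h import *
from workcell import arm,optics
W=optics.camera("wrist"); cv2.imwrite("pics/w4.png",W["pixels"])
o=arm.get_obs();print(o["eef_pos"],o["ft_force"],o["gripper_width"],o["joint_positions"].round(2))
print("cab grasp pt",w2c(o["eef_pos"]-19*rot(o).as_matrix()[:,1])); print(rot(o).as_matrix().T@[0,0,1])
E
```

```text
[567.86192051 143.42357469 142.04463588] [ 0.96495952 -1.36226316 -0.37147907] 40.33529699752741 [ 0.35  0.21  2.05 -0.5   0.44  2.41]
cab grasp pt [-54.14042377  68.42310076 158.50396854]
[-0.49955626 -0.86628067 -0.00116266]
```

View pics/w4.png

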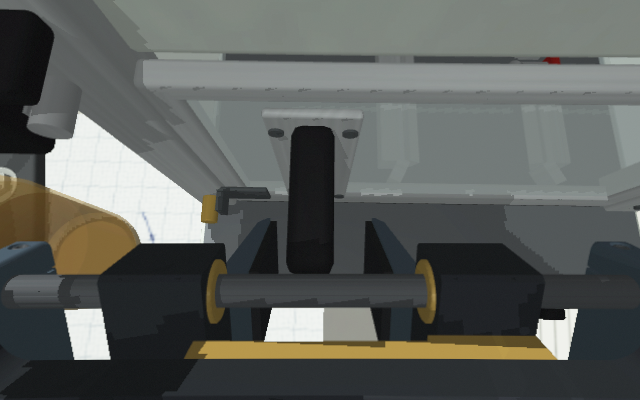

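{"name": "drive_tool", "arguments": {
  "series": "0 0 0 0 0 0; 0 0 0 0 0 0; 0 0 0 0 0 0; 0 0 0 0 0 0; 0 0 0 0 0 0"
}}

```text
time: 5.55
eef_pos: [568.4, 147.0, 142.0]
orientation: [-0.156, -0.211, -0.677, 0.688]
ft_force: [-2.1, 15.1, -4.1]
gripper_width: 15.8
```

```bash
python3 - <<'E'
from h import *
from workcell import arm,optics
o=arm.get_obs();print(o["eef_pos"],o["ft_force"],o["gripper_width"],o["joint_positions"].round(2))
print("cab grasp pt",w2c(o["eef_pos"]-19*rot(o).as_matrix()[:,1]))
plan(o["eef_pos"]+[0,0,100],rot(o).as_matrix(),o=o)
E
```

```text
[568.36107915 146.99040064 141.95553082] [-2.06723579 15.13606954 -4.10348923] 15.84204479917085 [ 0.35  0.21  2.05 -0.5   0.44  2.41]
cab grasp pt [-53.97623133  71.90065616 158.39771382]
at [568.4 147.  142. ] shift m [-0.0501 -0.0865 -0.0006] rotvec [0. 0. 0.] |d| 0.1 ang 0.0
-0.01 -0.0173 -0.0001 0 0 0; -0.02 -0.0346 -0.0002 0 0 0; -0.0301 -0.0519 -0.0004 0 0 0; -0.0401 -0.0692 -0.0005 0 0 0; -0.0501 -0.0865 -0.0006 0 0 0
```

{"name": "drive_tool", "arguments": {
  "series": "-0.01 -0.0173 -0.002 0 0 0; -0.02 -0.0346 -0.0035 0 0 0; -0.03 -0.052 -0.0035 0 0 0; -0.04 -0.0693 -0.0035 0 0 0; -0.045 -0.078 -0.0035 0 0 0"
}}

```text
time: 6.18
eef_pos: [568.2, 147.0, 232.2]
orientation: [-0.154, -0.211, -0.675, 0.69]
ft_force: [3.0, 1.9, -5.1]
gripper_width: 15.9
```

```bash
python3 - <<'E'
from h import *
from workcell import arm,optics
o=arm.get_obs();print(o["eef_pos"],o["ft_force"],o["gripper_width"],o["joint_positions"].round(2))
W=optics.camera("wrist"); cv2.imwrite("pics/w5.png",W["pixels"])
print(rot(o).as_matrix().T@[0,0,1])
E
```

```text
[568.20270395 147.02587284 232.20869053] [ 2.97902685  1.87617918 -5.06867562] 15.947693704032806 [ 0.35  0.12  1.91 -0.35  0.67  2.23]
[-0.49941792 -0.86636017 -0.00134032]
```

View pics/w5.png

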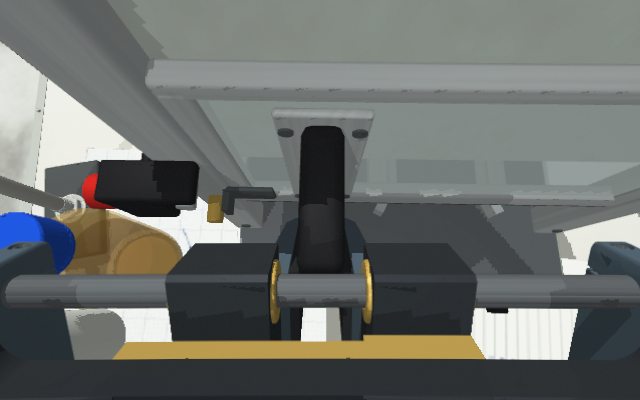

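The sash follows the hand and is up 90 mm, with the brass pin at (215,208) just below the stop. I'll continue more slowly.

{"name": "drive_tool", "arguments": {
  "series": "-0.003 -0.0052 0 0 0 0; -0.006 -0.0104 0 0 0 0; -0.009 -0.0156 0 0 0 0; -0.012 -0.0208 0 0 0 0; -0.015 -0.026 0 0 0 0"
}}

```text
time: 6.85
eef_pos: [568.2, 147.0, 261.4]
orientation: [-0.154, -0.211, -0.675, 0.69]
ft_force: [4.1, 4.2, -7.2]
gripper_width: 15.9
```

{"name": "drive_tool", "arguments": {
  "series": "-0.001 -0.0017 0 0 0 0; -0.002 -0.0035 0 0 0 0; -0.003 -0.0052 0 0 0 0; -0.004 -0.0069 0 0 0 0; -0.005 -0.0087 0 0 0 0"
}}

```text
time: 7.48
eef_pos: [568.2, 147.0, 272.2]
orientation: [-0.154, -0.211, -0.675, 0.69]
ft_force: [1.8, 5.7, -4.2]
gripper_width: 16.0
```

{"name": "drive_tool", "arguments": {
  "series": "-0.0008 -0.0014 0 0 0 0; -0.0016 -0.0028 0 0 0 0; -0.0024 -0.0042 0 0 0 0; -0.0032 -0.0056 0 0 0 0; -0.004 -0.007 0 0 0 0"
}}

```text
time: 8.1
eef_pos: [568.0, 147.0, 276.8]
orientation: [-0.153, -0.21, -0.675, 0.69]
ft_force: [14.7, 6.8, -20.2]
gripper_width: 16.0
```

```bash
python3 - <<'E'
from h import *
from workcell import arm,optics
o=arm.get_obs();print(o["eef_pos"],o["ft_force"],o["gripper_width"],o["joint_positions"].round(2))
W=optics.camera("wrist"); cv2.imwrite("pics/w6.png",W["pixels"])
E
```

```text
[568.02067983 146.96482072 276.78863092] [ 14.71605207   6.76987375 -20.21558986] 16.035976023156497 [ 0.35  0.08  1.83 -0.3   0.78  2.18]
```

View pics/w6.png

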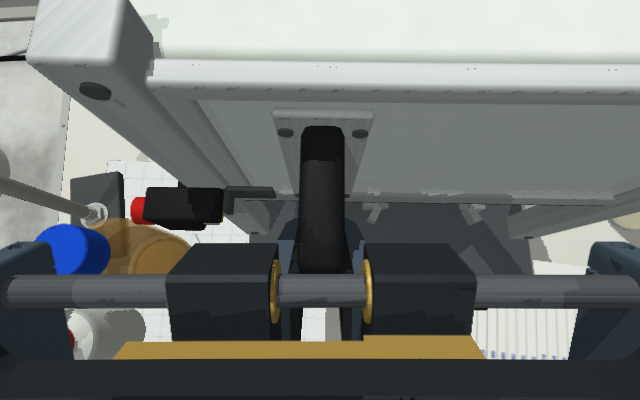

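{"name": "drive_tool", "arguments": {
  "series": "0.0008 0.0014 0 0 0 0; 0.0016 0.0028 0 0 0 0; 0.0024 0.0042 0 0 0 0; 0.0032 0.0056 0 0 0 0; 0.0038 0.0066 0 0 0 0"
}}

```text
time: 8.78
eef_pos: [568.2, 147.0, 272.2]
orientation: [-0.154, -0.211, -0.675, 0.69]
ft_force: [1.7, 6.2, -3.0]
gripper_width: 16.0
```

{"name": "drive_tool", "arguments": {
  "series": "0.0003 0.0005 -0.0005 0 0 0; 0.0006 0.001 -0.001 0 0 0; 0.0009 0.0015 -0.001 0 0 0; 0.0012 0.002 -0.001 0 0 0; 0.0015 0.0026 -0.001 0 0 0"
}}

```text
time: 9.4
eef_pos: [568.2, 147.0, 270.6]
orientation: [-0.154, -0.212, -0.675, 0.69]
ft_force: [-4.4, -3.7, 6.5]
gripper_width: 15.6
```

{"name": "drive_tool", "arguments": {
  "series": "-0.0003 -0.0005 0 0 0 0; -0.0005 -0.0009 0 0 0 0; -0.0005 -0.0009 0 0 0 0; -0.0005 -0.0009 0 0 0 0; -0.0005 -0.0009 0 0 0 0"
}}

```text
time: 10.02
eef_pos: [568.2, 147.1, 270.7]
orientation: [-0.154, -0.211, -0.675, 0.69]
ft_force: [-2.0, -6.1, 3.9]
gripper_width: 15.4
```

{"name": "drive_tool", "arguments": {
  "series": "0 0 0 0 0 0; 0 0 0 0 0 0; 0 0 0 0 0 0; 0 0 0 0 0 0; 0 0 0 0 0 0",
  "grip": 0.4
}}

```text
time: 10.65
eef_pos: [568.2, 147.9, 270.4]
orientation: [-0.154, -0.211, -0.675, 0.69]
ft_force: [0.3, 0.5, 0.5]
gripper_width: 62.3
```

```bash
python3 - <<'E'
from h import *
from workcell import arm,optics
o=arm.get_obs();print(o["eef_pos"],o["ft_force"],o["gripper_width"],o["joint_positions"].round(2))
W=optics.camera("wrist"); cv2.imwrite("pics/w7.png",W["pixels"])
E
```

```text
[568.22353095 147.87654827 270.43827738] [0.34394952 0.53683593 0.50326733] 62.304915573081914 [ 0.36  0.08  1.84 -0.31  0.76  2.19]
```

View pics/w7.png

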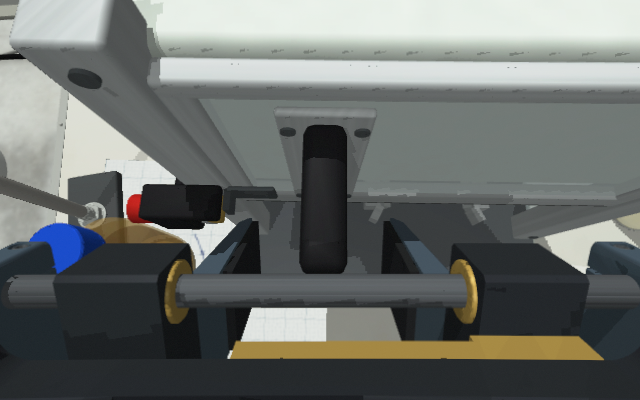

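{"name": "drive_tool", "arguments": {
  "series": "0 -0.01 0 0 0 0; 0 -0.03 0 0 0 0; 0 -0.055 0 0 0 0; 0 -0.08 0 0 0 0; 0 -0.1 0 0 0 0",
  "grip": 1
}}

```text
time: 11.32
eef_pos: [517.9, 152.0, 359.1]
orientation: [-0.155, -0.212, -0.675, 0.689]
ft_force: [0.4, -0.1, 0.3]
gripper_width: 91.1
```

```bash
sed -i 's/^PSI=.*/PSI=-4.9; ORG=np.array([606.5,73.,0.])/' h.py && python3 - <<'E'
from h import *
from workcell import arm,optics
S=optics.camera("scene"); crop(S,250,370,90,230,4.2,"pics/s2.png")
W=optics.camera("wrist"); cv2.imwrite("pics/w8.png",W["pixels"]); import pickle; pickle.dump(W,open("w8.pkl","wb"))
Rt=toolR(60,-44.5)
print(arm.get_obs()["joint_positions"].round(2))
plan((400,-255,290),Rt)
E
```

```text
[ 0.41 -0.04  1.74 -0.29  0.98  2.17]
at [518.6 152.4 360.6] shift m [0.1077 0.017  0.4161] rotvec [20.14 34.27 -0.18] |d| 0.43 ang 39.8
0.0215 0.0034 0.0832 4.03 6.85 -0.04; 0.0431 0.0068 0.1664 8.06 13.71 -0.07; 0.0646 0.0102 0.2496 12.09 20.56 -0.11; 0.0862 0.0136 0.3329 16.11 27.42 -0.14; 0.1077 0.017 0.4161 20.14 34.27 -0.18
```

View pics/s2.png

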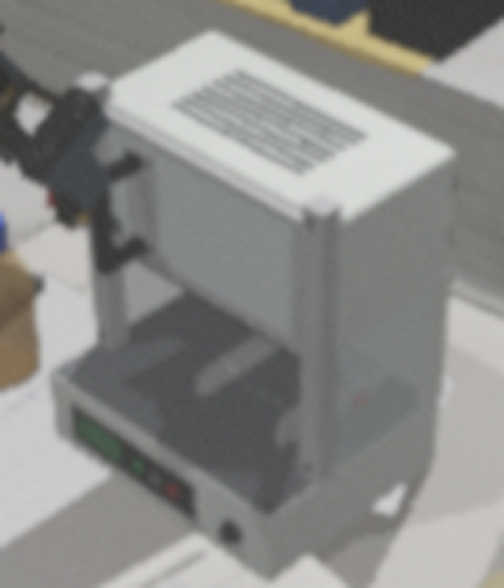

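View pics/w8.png

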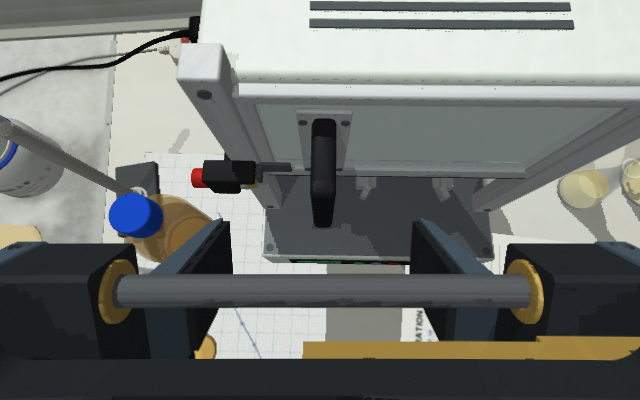

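{"name": "drive_tool", "arguments": {
  "series": "0.015 0.002 0.058 2.8 4.8 0; 0.03 0.005 0.116 5.6 9.6 0; 0.045 0.007 0.174 8.4 14.4 0; 0.06 0.01 0.233 11.3 19.2 0; 0.075 0.012 0.29 14 24 0"
}}

```text
time: 12.05
eef_pos: [434.5, -133.7, 308.2]
orientation: [0.017, -0.368, -0.603, 0.707]
ft_force: [0.2, -0.8, 0.2]
gripper_width: 91.2
```

```bash
python3 - <<'E'
from h import *
from workcell import arm,optics
plan((400,-255,270),toolR(60,-44.5))
E
```

```text
at [ 434.5 -133.7  308.2] shift m [-0.0125  0.0515  0.1206] rotvec [ 5.8  10.24  0.04] |d| 0.132 ang 11.8
-0.0025 0.0103 0.0241 1.16 2.05 0.01; -0.005 0.0206 0.0482 2.32 4.1 0.01; -0.0075 0.0309 0.0724 3.48 6.14 0.02; -0.01 0.0412 0.0965 4.64 8.19 0.03; -0.0125 0.0515 0.1206 5.8 10.24 0.04
```

{"name": "drive_tool", "arguments": {
  "series": "-0.003 0.013 0.03 1.4 2.5 0; -0.006 0.026 0.06 2.9 5.1 0; -0.009 0.039 0.09 4.3 7.7 0; -0.012 0.051 0.12 5.8 10.2 0; -0.012 0.051 0.12 5.8 10.2 0"
}}

```text
time: 12.68
eef_pos: [400.0, -253.6, 269.5]
orientation: [0.09, -0.427, -0.563, 0.702]
ft_force: [0.0, 0.3, 0.4]
gripper_width: 91.1
```

```bash
python3 - <<'E'
from h import *
from workcell import arm,optics
W=optics.camera("wrist"); cv2.imwrite("pics/w9.png",W["pixels"]); import pickle; pickle.dump(W,open("w9.pkl","wb"))
print(arm.get_obs()["joint_positions"].round(2),arm.get_obs()["eef_pos"])
print(proj(W,(449,-311,39)))
E
```

```text
[-0.49 -0.12  2.04 -0.21  0.73  1.98] [ 400.50870703 -252.96154704  270.13416742]
[325.3101616  209.44564844]
```

View pics/w9.png

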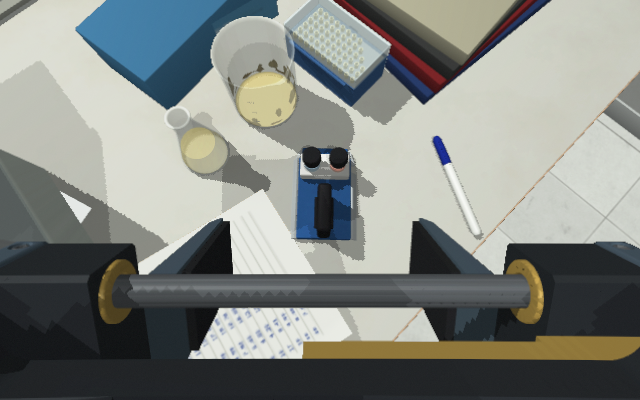

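The wrist view shows the carrier centred ahead: its plate spans about (293–353, 150–241), with the grip at (323,210). I'll measure it now.

```bash
python3 - <<'E'
from h import *
import pickle
W=pickle.load(open("w9.pkl","rb")); im=W["pixels"]
crop(W,270,380,135,255,5,"pics/w9c.png")
hsv=cv2.cvtColor(im,cv2.COLOR_BGR2HSV)
m=cv2.inRange(hsv,(100,120,40),(130,255,255)); m[:140]=0;m[250:]=0;m[:,:280]=0;m[:,370:]=0
c=max(cv2.findContours(m,0,2)[0],key=cv2.contourArea); print(cv2.boundingRect(c))
ap=cv2.approxPolyDP(c,3,True)[:,0]; 
for u,v in ap: print(u,v,onz(W,u,v,12).round(1))
g=((im.max(axis=2)<60)).astype(np.uint8)*255; g[:150]=0;g[243:]=0;g[:,:300]=0;g[:,350:]=0
for c in cv2.findContours(g,0,2)[0]:
    if cv2.contourArea(c)>30: print("dark",cv2.boundingRect(c),cv2.minAreaRect(c))
E
```

```text
(296, 159, 55, 81)
299 159 [ 525.5 -338.7   12. ]
297 238 [ 451.9 -265.2   12. ]
349 239 [ 406.  -310.2   12. ]
350 175 [ 463.3 -370.7   12. ]
348 180 [ 460.4 -364.    12. ]
301 179 [ 503.8 -321.6   12. ]
dark (314, 183, 20, 55) ((323.5, 210.0), (54.0, 19.0), 90.0)
dark (330, 150, 18, 19) ((338.5, 159.0), (18.0, 17.0), 90.0)
dark (303, 150, 18, 18) ((311.5, 158.5), (17.0, 17.0), 90.0)
```

View pics/w9c.png

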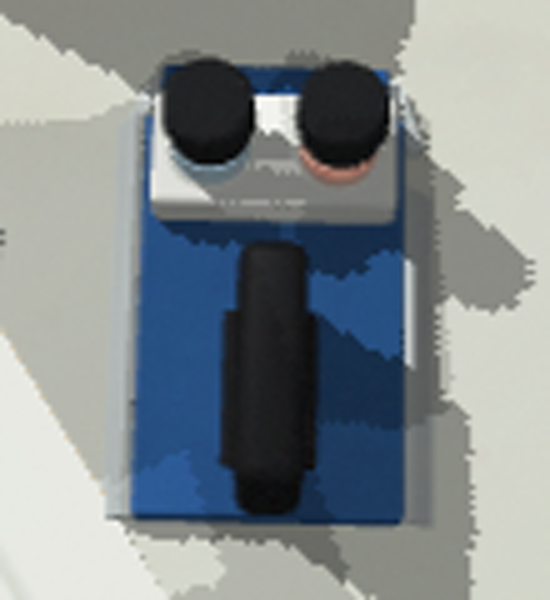

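```bash
python3 - <<'E'
from h import *
import pickle
W=pickle.load(open("w9.pkl","rb"))
for x,y in ((273,243),(269,390),(268,470)): print(onz(W,270+x/5,135+y/5,66).round(1))
yaw=-45.5; f=np.array([np.cos(np.radians(yaw)),np.sin(np.radians(yaw)),0]); l=np.array([-f[1],f[0],0])
t=np.array([428.5,-287.2,0]); p=t+28*f; print("grip",p)
for x,y in ((273,243),(269,390),(268,470)):
    q=onz(W,270+x/5,135+y/5,66)-p; print("rel fwd,left",(q@f).round(1),(q@l).round(1))
Rt=toolR(60,yaw); g=p+[0,0,44]
plan(g-60*Rt[:,1],Rt); plan(g+19*Rt[:,1],Rt)
print("pred grip ctr px",proj(W,p+[0,0,66]))
E
```

```text
[ 466.7 -326.8   66. ]
[ 443.2 -302.3   66. ]
[ 430.6 -289.6   66. ]
grip [ 448.1254594  -307.17101258    0.        ]
rel fwd,left 27.1 -0.5
rel fwd,left -6.9 -0.1
rel fwd,left -24.8 -0.2
at [ 400.5 -253.   270.1] shift m [0.0504 0.1719 0.0048] rotvec [0.53 0.96 0.11] |d| 0.179 ang 1.1
0.0101 0.0344 0.001 0.11 0.19 0.02; 0.0202 0.0688 0.0019 0.21 0.39 0.05; 0.0302 0.1032 0.0029 0.32 0.58 0.07; 0.0403 0.1375 0.0038 0.43 0.77 0.09; 0.0504 0.1719 0.0048 0.53 0.96 0.11
at [ 400.5 -253.   270.1] shift m [0.0503 0.2509 0.0055] rotvec [0.53 0.96 0.11] |d| 0.256 ang 1.1
0.0101 0.0502 0.0011 0.11 0.19 0.02; 0.0201 0.1004 0.0022 0.21 0.39 0.05; 0.0302 0.1505 0.0033 0.32 0.58 0.07; 0.0402 0.2007 0.0044 0.43 0.77 0.09; 0.0503 0.2509 0.0055 0.53 0.96 0.11
pred grip ctr px [323.77277994 206.89893736]
```

{"name": "drive_tool", "arguments": {
  "series": "0.01 0.034 0.001 0.1 0.2 0; 0.02 0.069 0.002 0.2 0.4 0; 0.03 0.103 0.003 0.3 0.6 0; 0.04 0.138 0.004 0.4 0.8 0; 0.05 0.172 0.005 0.5 1 0.1"
}}

```text
time: 13.35
eef_pos: [429.2, -285.3, 96.5]
orientation: [0.093, -0.433, -0.56, 0.7]
ft_force: [0.5, -0.8, 0.8]
gripper_width: 91.5
```

```bash
python3 - <<'E'
from h import *
from workcell import arm,optics
Rt=toolR(60,-45.5); p=np.array([448.1,-307.2,44]); plan(p+19*Rt[:,1],Rt); print(arm.get_obs()["joint_positions"].round(2))
W=optics.camera("wrist"); cv2.imwrite("pics/w10.png",W["pixels"])
E
```

```text
at [ 429.2 -285.3   96.5] shift m [0.0014 0.0789 0.0022] rotvec [ 0.2   0.08 -0.14] |d| 0.079 ang 0.3
0.0003 0.0158 0.0004 0.04 0.02 -0.03; 0.0006 0.0316 0.0009 0.08 0.03 -0.05; 0.0008 0.0473 0.0013 0.12 0.05 -0.08; 0.0011 0.0631 0.0017 0.16 0.06 -0.11; 0.0014 0.0789 0.0022 0.2 0.08 -0.14
[-0.52  0.18  2.27 -0.62  0.23  2.41]
```

View pics/w10.png

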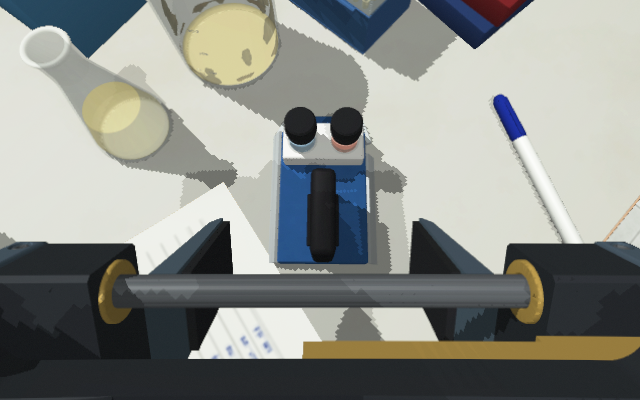

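```bash
python3 - <<'E'
from h import *
Rt=toolR(76,-45.5); f=Rt[:,1]*[1,1,0]; f/=np.linalg.norm(f); p=np.array([448.1,-307.2,42])-6*f
plan(p-50*Rt[:,1],Rt); plan(p+19*Rt[:,1],Rt)
E
```

```text
at [ 427.  -284.3   91.9] shift m [-0.0106  0.0076  0.0011] rotvec [  0.05   0.14 -15.65] |d| 0.013 ang 15.6
-0.0021 0.0015 0.0002 0.01 0.03 -3.13; -0.0043 0.003 0.0004 0.02 0.06 -6.26; -0.0064 0.0046 0.0006 0.03 0.08 -9.39; -0.0085 0.0061 0.0009 0.04 0.11 -12.52; -0.0106 0.0076 0.0011 0.05 0.14 -15.65
at [ 427.  -284.3   91.9] shift m [0.008  0.0741 0.0011] rotvec [  0.05   0.14 -15.65] |d| 0.074 ang 15.6
0.0016 0.0148 0.0002 0.01 0.03 -3.13; 0.0032 0.0296 0.0004 0.02 0.06 -6.26; 0.0048 0.0444 0.0007 0.03 0.08 -9.39; 0.0064 0.0592 0.0009 0.04 0.11 -12.52; 0.008 0.0741 0.0011 0.05 0.14 -15.65
```

{"name": "drive_tool", "arguments": {
  "series": "-0.003 0.002 0 0 0 -4; -0.005 0.004 0.001 0 0 -8; -0.008 0.006 0.001 0 0 -12; -0.0105 0.0075 0.001 0 0.1 -15.6; -0.0105 0.0075 0.001 0 0.1 -15.6"
}}

```text
time: 14.02
eef_pos: [438.4, -296.2, 97.1]
orientation: [0.187, -0.355, -0.613, 0.681]
ft_force: [0.6, 0.7, -0.7]
gripper_width: 91.3
```

```bash
python3 - <<'E'
from h import *
from workcell import arm,optics
Rt=toolR(76,-45.5); f=Rt[:,1]*[1,1,0]; f/=np.linalg.norm(f); p=np.array([448.1,-307.2,42])-6*f
plan(p+19*Rt[:,1],Rt); print(arm.get_obs()["joint_positions"].round(2))
E
```

```text
at [ 438.4 -296.2   97.1] shift m [0.0058 0.0746 0.001 ] rotvec [ 0.19  0.   -0.66] |d| 0.075 ang 0.7
0.0012 0.0149 0.0002 0.04 0 -0.13; 0.0023 0.0298 0.0004 0.08 0 -0.26; 0.0035 0.0447 0.0006 0.12 0 -0.4; 0.0046 0.0596 0.0008 0.15 0 -0.53; 0.0058 0.0746 0.001 0.19 0 -0.66
[-0.58  0.25  2.03 -0.09  0.61  1.84]
```

{"name": "drive_tool", "arguments": {
  "series": "0.0015 0.019 0 0 0 -0.2; 0.003 0.038 0 0.1 0 -0.3; 0.0045 0.056 0.001 0.1 0 -0.5; 0.0058 0.0745 0.001 0.2 0 -0.6; 0.0058 0.0745 0.001 0.2 0 -0.6"
}}

```text
time: 14.65
eef_pos: [443.9, -304.3, 21.3]
orientation: [0.194, -0.349, -0.614, 0.681]
ft_force: [0.9, 0.7, 0.9]
gripper_width: 91.3
```

```bash
python3 - <<'E'
from h import *
from workcell import arm,optics
Rt=toolR(76,-45.5); f=Rt[:,1]*[1,1,0]; f/=np.linalg.norm(f); p=np.array([448.1,-307.2,42])-6*f
W=optics.camera("wrist"); cv2.imwrite("pics/w11.png",W["pixels"])
plan(p+19*Rt[:,1],Rt); print(arm.get_obs()["joint_positions"].round(2))
E
```

```text
at [ 444.4 -304.8   22.2] shift m [-0.0031 -0.0007 -0.0009] rotvec [-0.1   0.02  0.17] |d| 0.003 ang 0.2
-0.0006 -0.0001 -0.0002 -0.02 0 0.03; -0.0013 -0.0003 -0.0004 -0.04 0.01 0.07; -0.0019 -0.0004 -0.0006 -0.06 0.01 0.1; -0.0025 -0.0005 -0.0007 -0.08 0.01 0.13; -0.0031 -0.0007 -0.0009 -0.1 0.02 0.17
[-0.59  0.38  2.09 -0.12  0.44  1.87]
```

View pics/w11.png

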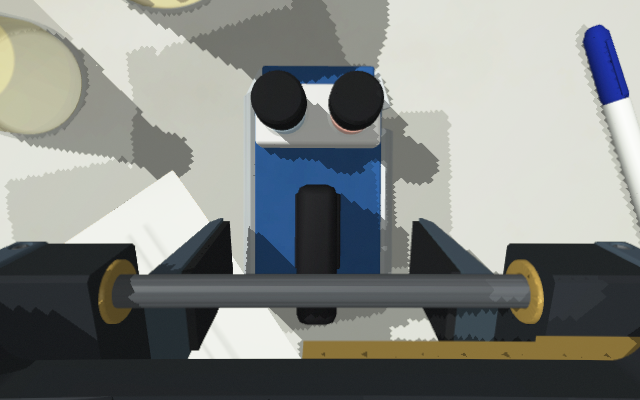

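{"name": "drive_tool", "arguments": {
  "series": "-0.0015 0 -0.001 0 0 0; -0.003 -0.001 -0.001 0 0 0; -0.003 -0.001 -0.001 0 0 0; -0.003 -0.001 -0.001 0 0 0; -0.003 -0.001 -0.001 0 0 0",
  "grip": -1
}}

```text
time: 15.32
eef_pos: [447.3, -307.0, 23.9]
orientation: [0.193, -0.35, -0.614, 0.681]
ft_force: [-0.4, 0.0, -0.3]
gripper_width: 44.0
```

{"name": "drive_tool", "arguments": {
  "series": "0 0 0 0 0 0; 0 0 0 0 0 0; 0 0 0 0 0 0; 0 0 0 0 0 0; 0 0 0 0 0 0"
}}

```text
time: 15.95
eef_pos: [447.4, -306.9, 23.8]
orientation: [0.193, -0.35, -0.614, 0.681]
ft_force: [0.4, 0.1, -0.6]
gripper_width: 16.2
```

```bash
python3 - <<'E'
from h import *
from workcell import arm,optics
o=arm.get_obs(); print(o["gripper_width"],o["ft_force"],rot(o).as_matrix().round(3))
W=optics.camera("wrist"); cv2.imwrite("pics/w12.png",W["pixels"])
plan(o["eef_pos"]+[0,0,150],rot(o).as_matrix())
E
```

```text
16.150351449655123 [ 0.36664558  0.06570957 -0.6169555 ] [[-0.68   0.167 -0.714]
 [ 0.693 -0.172 -0.7  ]
 [-0.24  -0.971  0.002]]
at [ 447.4 -306.9   23.8] shift m [-0.036  -0.1456  0.0003] rotvec [-0.  0. -0.] |d| 0.15 ang 0.0
-0.0072 -0.0291 0.0001 -0 0 -0; -0.0144 -0.0582 0.0001 -0 0 -0; -0.0216 -0.0874 0.0002 -0 0 -0; -0.0288 -0.1165 0.0002 -0 0 -0; -0.036 -0.1456 0.0003 -0 0 -0
```

View pics/w12.png

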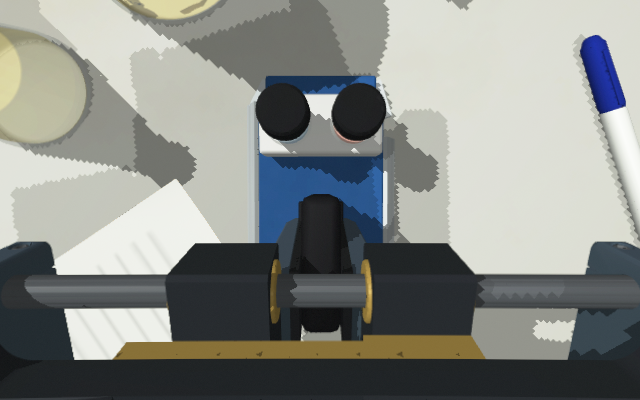

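{"name": "drive_tool", "arguments": {
  "series": "-0.004 -0.015 0 0 0 0; -0.012 -0.047 0 0 0 0; -0.02 -0.08 0 0 0 0; -0.028 -0.113 0 0 0 0; -0.036 -0.146 0 0 0 0"
}}

```text
time: 16.62
eef_pos: [446.4, -306.0, 174.2]
orientation: [0.194, -0.349, -0.614, 0.681]
ft_force: [0.3, -0.6, -3.7]
gripper_width: 15.8
```

```bash
cat >> h.py <<'E'
TILT=76.2
def graspTCP(xc,yc,zc,dpsi=0,tilt=None,fwd=0.7,up=15.2):
    """TCP pose with carrier grip centre at cab (xc,yc,zc)"""
    Rt=toolR(TILT if tilt is None else tilt,PSI+dpsi)
    f=np.array([np.cos(np.radians(PSI+dpsi)),np.sin(np.radians(PSI+dpsi)),0])
    return c2w((xc,yc,zc))-fwd*f-[0,0,up],Rt
E
python3 - <<'E'
from h import *
from workcell import arm,optics
o=arm.get_obs(); print(o["gripper_width"],o["ft_force"],o["joint_positions"].round(2))
W=optics.camera("wrist"); cv2.imwrite("pics/w13.png",W["pixels"])
p,Rt=graspTCP(-130,-35,170); plan(p,Rt)
E
```

```text
15.781189812380507 [ 0.30885984 -0.55909921 -3.70015179] [-0.59  0.19  1.88 -0.07  0.84  1.81]
at [ 449.1 -307.9  179.5] shift m [ 0.2368 -0.035  -0.2674] rotvec [ -9.89 -39.44  -0.45] |d| 0.359 ang 40.7
0.0474 -0.007 -0.0535 -1.98 -7.89 -0.09; 0.0947 -0.014 -0.1069 -3.96 -15.78 -0.18; 0.1421 -0.021 -0.1604 -5.94 -23.66 -0.27; 0.1895 -0.028 -0.2139 -7.91 -31.55 -0.36; 0.2368 -0.035 -0.2674 -9.89 -39.44 -0.45
```

View pics/w13.png

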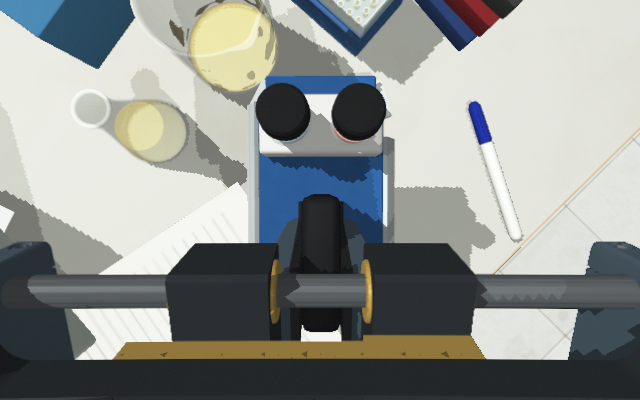

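The carrier is held in the same place in the picture as before the lift, so there's no sag. Next I'll carry it to the front of the cabinet.

{"name": "drive_tool", "arguments": {
  "series": "0.025 -0.004 -0.028 -1 -4.2 0; 0.06 -0.009 -0.068 -2.5 -10 -0.1; 0.095 -0.014 -0.107 -4 -15.8 -0.2; 0.13 -0.019 -0.147 -5.4 -21.6 -0.2; 0.165 -0.024 -0.187 -6.9 -27.5 -0.3"
}}

```text
time: 17.3
eef_pos: [463.5, -55.7, 156.0]
orientation: [0.022, -0.186, -0.683, 0.706]
ft_force: [0.8, -0.1, -4.2]
gripper_width: 16.2
```

```bash
python3 - <<'E'
from h import *
p,Rt=graspTCP(-130,-35,170); plan(p,Rt)
E
```

```text
at [463.5 -55.7 156. ] shift m [ 0.0211 -0.0037 -0.1032] rotvec [ -2.8  -11.81   0.39] |d| 0.105 ang 12.1
0.0042 -0.0007 -0.0206 -0.56 -2.36 0.08; 0.0084 -0.0015 -0.0413 -1.12 -4.73 0.16; 0.0127 -0.0022 -0.0619 -1.68 -7.09 0.24; 0.0169 -0.0029 -0.0826 -2.24 -9.45 0.31; 0.0211 -0.0037 -0.1032 -2.8 -11.81 0.39
```

{"name": "drive_tool", "arguments": {
  "series": "0.005 -0.001 -0.026 -0.7 -3 0.1; 0.011 -0.002 -0.055 -1.5 -6.3 0.2; 0.016 -0.003 -0.08 -2.2 -9.1 0.3; 0.021 -0.004 -0.103 -2.8 -11.8 0.4; 0.021 -0.004 -0.103 -2.8 -11.8 0.4"
}}

```text
time: 17.92
eef_pos: [473.9, 48.1, 155.3]
orientation: [-0.054, -0.115, -0.697, 0.705]
ft_force: [-1.1, 0.1, -2.8]
gripper_width: 15.6
```

```bash
python3 - <<'E'
from h import *
from workcell import arm,optics
W=optics.camera("wrist"); cv2.imwrite("pics/w14.png",W["pixels"]); import pickle; pickle.dump(W,open("w14.pkl","wb"))
crop(W,180,480,60,260,2.6,"pics/w14c.png")
o=arm.get_obs(); p,Rt=graspTCP(-130,-35,170); plan(p,Rt); print(o["joint_positions"].round(2))
for n,p in (("mL",(8,14,102)),("mR",(8,-84,102)),("ml",(21,8.5,102)),("mr",(21,-78.5,102)),("FL",(-70,150,85)),("FR",(-70,-150,85)),("hl",(8,14,85))): print(n,proj(W,c2w(p)).round(1), ((proj(W,c2w(p))-[180,60])*2.6).round())
E
```

```text
at [473.9  47.4 155.4] shift m [ 0.0009  0.0004 -0.0018] rotvec [-0.09 -0.13 -0.01] |d| 0.002 ang 0.2
0.0002 0.0001 -0.0004 -0.02 -0.03 -0; 0.0004 0.0002 -0.0007 -0.04 -0.05 -0; 0.0005 0.0003 -0.0011 -0.06 -0.08 -0.01; 0.0007 0.0003 -0.0015 -0.07 -0.1 -0.01; 0.0009 0.0004 -0.0018 -0.09 -0.13 -0.01
[ 0.11  0.1   2.04 -0.07  0.76  1.81]
mL [241.8  25. ] [161. -91.]
mR [392.7  25.1] [553. -91.]
ml [250.1   4.6] [ 182. -144.]
mr [384.3   4.6] [ 531. -144.]
FL [ 52.2 148.4] [-332.  230.]
FR [481.1 148.4] [783. 230.]
hl [247.1  36.2] [174. -62.]
```

View pics/w14.png

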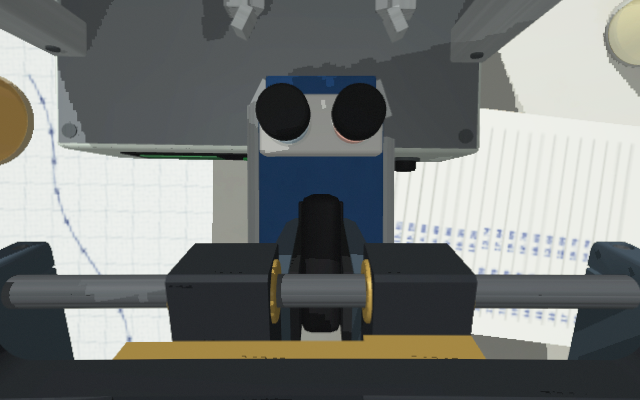

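View pics/w14c.png

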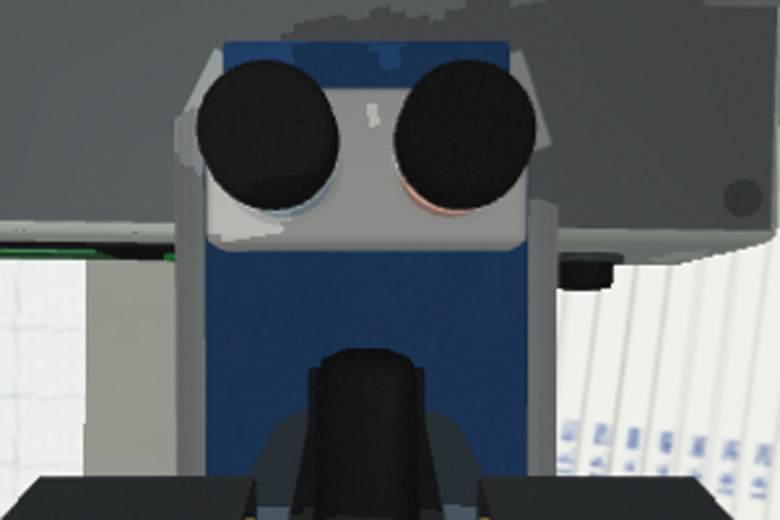

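```bash
python3 - <<'E'
from h import *
import pickle
W=pickle.load(open("w14.pkl","rb"))
crop(W,200,440,0,100,3.3,"pics/w14d.png"); crop(W,40,240,100,180,3.5,"pics/w14e.png");crop(W,400,520,20,180,3.5,"pics/w14f.png")
E
```

```text
(no output)
```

View pics/w14d.png

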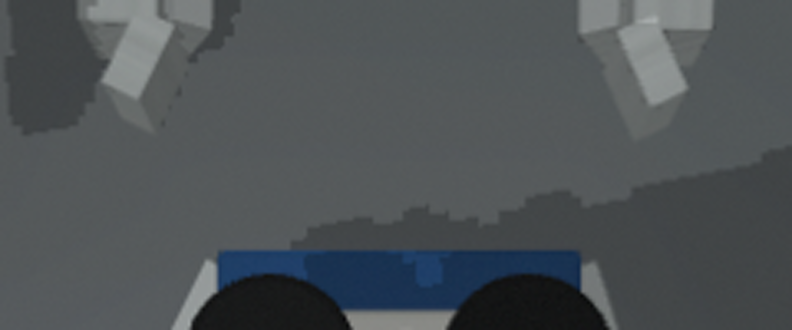

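View pics/w14e.png

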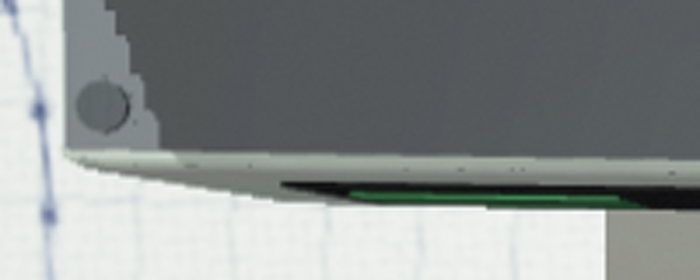

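View pics/w14f.png

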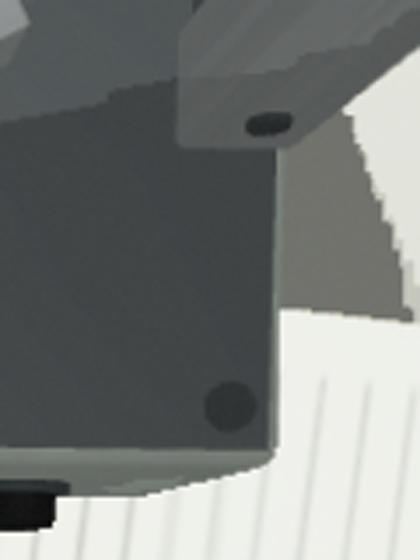

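```bash
python3 - <<'E'
from h import *
import pickle
W=pickle.load(open("w14.pkl","rb"))
fl=onz(W,58.6,143.4,85);fr=onz(W,477.7,148.6,85);d=fl-fr;psi=np.arctan2(-d[0],d[1]);m=(fl+fr)/2
print(fl,fr,np.linalg.norm(d),np.degrees(psi)); o=m+70*np.array([np.cos(psi),np.sin(psi),0]); print("org",o)
l=onz(W,246.4,40,85);r=onz(W,393,42.4,85);d=l-r;print("bottom tips",l,r,np.linalg.norm(d),np.degrees(np.arctan2(-d[0],d[1])),"mid",(l+r)/2)
l=onz(W,241.5,29.7,102);r=onz(W,397.6,31.8,102);d=l-r;print("top tips",l,r,np.linalg.norm(d),np.degrees(np.arctan2(-d[0],d[1])),"mid",(l+r)/2)
print("expected mouth front mid",c2w((8,-35,85)))
# guides fronts GR inner front bottom corner
print("GR front inner bottom",w2c(onz(W,400+178/3.5,20+145/3.5,85)),"outer",w2c(onz(W,400+275/3.5,20+149/3.5,85)))
E
```

```text
[552.67413696 223.68935357  85.        ] [524.0378992 -68.0942561  85.       ] 293.18545152562956 -5.605174408486616
org [608.0213189   70.96045422  85.        ]
bottom tips [613.14394875  86.98824603  85.        ] [602.78244607 -14.71688778  85.        ] 102.23157526211416 -5.81710210798735 mid [607.96319741  36.13567912  85.        ]
top tips [612.71138983  86.72910988 102.        ] [602.72834305 -14.22979547 102.        ] 101.45127791983114 -5.647179591392598 mid [607.71986644  36.2496572  102.        ]
expected mouth front mid [611.48117006  37.44457925  85.        ]
GR front inner bottom [  -9.44699505 -128.14930226   85.        ] outer [ -10.33089894 -147.42446674   85.        ]
```

```bash
python3 - <<'E'
from h import *
import pickle
from workcell import arm
W=pickle.load(open("w14.pkl","rb")); o=arm.get_obs(); Rm=rot(o).as_matrix(); t=o["eef_pos"]
zp=143-0.6
for u,v in ((180+366/2.6,60+400/2.6),(180+366.2/2.6,60+300/2.6),(180+366.5/2.6,60+44/2.6),(200+398.5/3.3,250/3.3)):
    q=onz(W,u,v,zp); print("carrier ctr lat (tool z,right+)",((q-t)@Rm[:,2]).round(2), "x fwd",((q-t)@np.cross([0,0,1],-Rm[:,2])*-1).round(1))
for q in ((607.96,36.14,85),(607.72,36.25,102)):
    print("mouth lat",((np.array(q)-t)@Rm[:,2]).round(2))
print(np.degrees(np.arctan2(-Rm[0,2]*-1,-Rm[1,2])), Rm[:,2])
E
```

```text
carrier ctr lat (tool z,right+) 0.17 x fwd 17.8
carrier ctr lat (tool z,right+) 0.18 x fwd 38.9
carrier ctr lat (tool z,right+) 0.16 x fwd 92.2
carrier ctr lat (tool z,right+) 0.05 x fwd 92.8
mouth lat -0.63
mouth lat -0.7
-5.043595612588752 [-0.08791366 -0.99612755  0.00104158]
```

```bash
sed -i 's/^PSI=.*/PSI=-5.6; ORG=np.array([606.,71.5,0.])/' h.py && python3 - <<'E'
from h import *
p,Rt=graspTCP(-98,-35,126); plan(p,Rt)
E
```

```text
at [473.9  47.4 155.4] shift m [-0.0189  0.0506 -0.0016] rotvec [ 0.07  0.55 -0.01] |d| 0.054 ang 0.6
-0.0038 0.0101 -0.0003 0.01 0.11 -0; -0.0076 0.0202 -0.0006 0.03 0.22 -0; -0.0113 0.0304 -0.001 0.04 0.33 -0.01; -0.0151 0.0405 -0.0013 0.06 0.44 -0.01; -0.0189 0.0506 -0.0016 0.07 0.55 -0.01
```

{"name": "drive_tool", "arguments": {
  "series": "-0.004 0.01 0 0 0.1 0; -0.008 0.022 -0.001 0 0.3 0; -0.012 0.034 -0.001 0 0.4 0; -0.019 0.0505 -0.0015 0.1 0.6 0; -0.019 0.0505 -0.0015 0.1 0.6 0"
}}

```text
time: 18.6
eef_pos: [505.6, 45.9, 110.7]
orientation: [-0.05, -0.12, -0.697, 0.705]
ft_force: [-1.1, 0.3, -3.6]
gripper_width: 15.8
```

```bash
python3 - <<'E'
from h import *
from workcell import arm,optics
W=optics.camera("wrist"); crop(W,200,440,0,100,3.3,"pics/w15.png"); import pickle; pickle.dump(W,open("w15.pkl","wb"))
S=optics.camera("scene"); crop(S,250,370,90,230,4.2,"pics/s3.png")
o=arm.get_obs(); print(o["ft_force"],o["joint_positions"].round(2))
p,Rt=graspTCP(-98,-35,126); plan(p,Rt)
p,Rt=graspTCP(-60,-35,125.4); plan(p,Rt)
E
```

```text
[-0.02910641  0.33741042 -3.81618264] [ 0.1   0.2   2.05 -0.08  0.65  1.83]
at [505.6  46.1 111.9] shift m [ 0.0015  0.0008 -0.0001] rotvec [ 0.01 -0.11 -0.12] |d| 0.002 ang 0.2
0.0003 0.0002 -0 0 -0.02 -0.02; 0.0006 0.0003 -0.0001 0 -0.04 -0.05; 0.0009 0.0005 -0.0001 0 -0.07 -0.07; 0.0012 0.0006 -0.0001 0 -0.09 -0.09; 0.0015 0.0008 -0.0001 0.01 -0.11 -0.12
at [505.6  46.1 111.9] shift m [-0.0353  0.0105 -0.0002] rotvec [ 0.01 -0.11 -0.12] |d| 0.037 ang 0.2
-0.0071 0.0021 -0 0 -0.02 -0.02; -0.0141 0.0042 -0.0001 0 -0.04 -0.05; -0.0212 0.0063 -0.0001 0 -0.07 -0.07; -0.0282 0.0084 -0.0002 0 -0.09 -0.09; -0.0353 0.0105 -0.0002 0.01 -0.11 -0.12
```

View pics/w15.png

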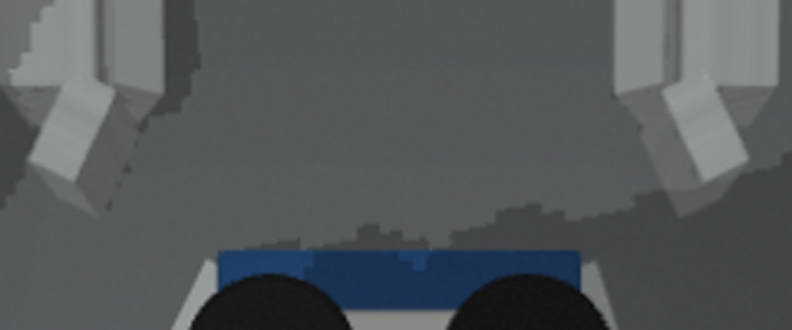

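View pics/s3.png

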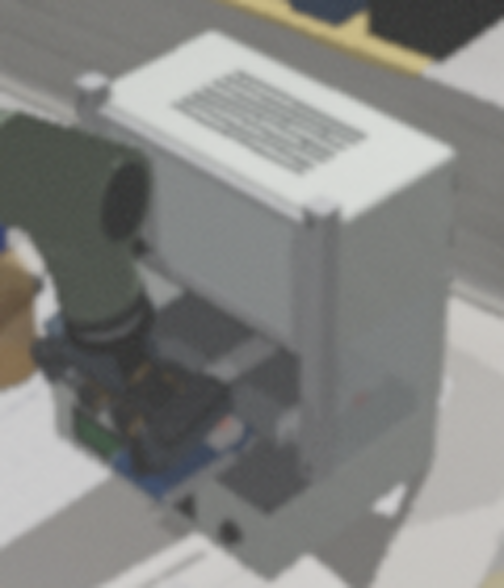

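```bash
python3 - <<'E'
from h import *
import pickle
from workcell import arm
W=pickle.load(open("w15.pkl","rb")); o=arm.get_obs(); Rm=rot(o).as_matrix(); t=o["eef_pos"]
P=lambda x,y,z:onz(W,200+x/3.3,y/3.3,z)
lat=lambda q:((q-t)@Rm[:,2]).round(2)
print("nose",lat(P(219,251,99)),lat(P(580,251,99)))
prs={"tip top":((72,182),(702,183),102),"tip bot":((97,215),(682,217),85),"rail in top":((165,92),(615,92),102),"flare root":((113,90),(664,92),102)}
for k,(a,b,z) in prs.items():
    A,B=P(*a,z),P(*b,z); d=A-B; print(k,lat(A),lat(B),"mid",((lat(A)+lat(B))/2).round(2),"yaw",np.degrees(np.arctan2(-d[0],d[1])).round(2),"cab mid",w2c((A+B)/2).round(1))
print("tool yaw",np.degrees(np.arctan2(Rm[0,2],-Rm[1,2])))
E
```

```text
nose -28.23 30.69
tip top -51.25 49.71 mid -0.77 yaw -5.75 cab mid [  4.8 -34.5 102. ]
tip bot -51.53 50.61 mid -0.46 yaw -5.85 cab mid [  5.3 -34.8  85. ]
rail in top -36.27 35.67 mid -0.3 yaw -5.65 cab mid [ 19.1 -35.  102. ]
flare root -44.56 43.5 mid -0.53 yaw -5.85 cab mid [ 19.2 -34.8 102. ]
tool yaw -5.704476283623926
```

```bash
sed -i 's/^PSI=.*/PSI=-5.7; ORG=np.array([603.3,72.0,0.])/' h.py && python3 - <<'E'
from h import *
from workcell import arm
o=arm.get_obs(); Rm=rot(o).as_matrix()
p,Rt=graspTCP(-70,-34.2,125.4); plan(p,Rt)
print("grip now cab",(w2c(o["eef_pos"])+[0.7,0,15.2]).round(1))
E
```

```text
at [505.6  46.1 111.9] shift m [-0.0229  0.0074 -0.0013] rotvec [ 0.03 -0.01 -0.12] |d| 0.024 ang 0.1
-0.0046 0.0015 -0.0003 0.01 -0 -0.02; -0.0091 0.003 -0.0005 0.01 -0 -0.05; -0.0137 0.0044 -0.0008 0.02 -0.01 -0.07; -0.0183 0.0059 -0.0011 0.02 -0.01 -0.09; -0.0229 0.0074 -0.0013 0.03 -0.01 -0.12
grip now cab [-94.  -35.5 127.1]
```

{"name": "drive_tool", "arguments": {
  "series": "-0.0046 0.0025 -0.0006 0 0 0; -0.0091 0.004 -0.0012 0 0 0; -0.0137 0.0052 -0.0013 0 0 0; -0.0183 0.0062 -0.0013 0 0 -0.1; -0.0229 0.0074 -0.0013 0 0 -0.1"
}}

```text
time: 19.32
eef_pos: [530.1, 45.0, 110.8]
orientation: [-0.05, -0.12, -0.697, 0.705]
ft_force: [0.3, -0.5, -3.1]
gripper_width: 15.7
```

```bash
python3 - <<'E'
from h import *
from workcell import arm,optics
W=optics.camera("wrist"); crop(W,200,440,0,120,3.3,"pics/w16.png"); import pickle; pickle.dump(W,open("w16.pkl","wb"))
o=arm.get_obs(); print(o["eef_pos"],o["ft_force"],o["torque"].round(2)); print("grip now cab",(w2c(o["eef_pos"])+[0.7,0,15.2]).round(1))
p,Rt=graspTCP(-50,-34.2,125.4); plan(p,Rt)
E
```

```text
[530.86271647  44.99933099 110.88250768] [ 0.38278856 -0.07526344 -3.26231889] [-0.03  0.45 -0.  ]
grip now cab [-68.7 -34.1 126.1]
at [530.9  45.  110.9] shift m [-0.018   0.0052  0.0001] rotvec [ 0.05 -0.01 -0.15] |d| 0.019 ang 0.2
-0.0036 0.001 0 0.01 -0 -0.03; -0.0072 0.0021 0.0001 0.02 -0 -0.06; -0.0108 0.0031 0.0001 0.03 -0.01 -0.09; -0.0144 0.0041 0.0001 0.04 -0.01 -0.12; -0.018 0.0052 0.0001 0.05 -0.01 -0.15
```

View pics/w16.png

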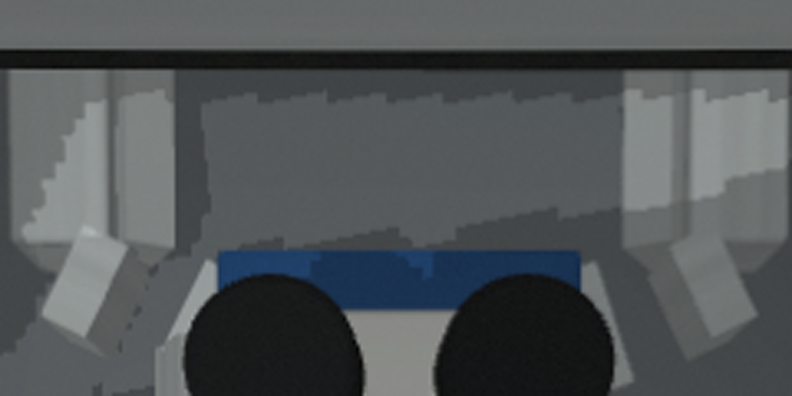

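The nose is centred: blue edges at crop x 219 and 580, rail inner edges at 174 and 622, so the midpoints are 399 and 398. Continuing in.

{"name": "drive_tool", "arguments": {
  "series": "-0.0033 0.0016 0 0 0 0; -0.0068 0.0027 0 0 0 -0.1; -0.0105 0.0037 0 0 0 -0.1; -0.0142 0.0046 0 0 0 -0.1; -0.018 0.0055 0 0 0 -0.1"
}}

```text
time: 20.0
eef_pos: [548.6, 43.1, 109.6]
orientation: [-0.05, -0.12, -0.697, 0.705]
ft_force: [0.7, -0.3, -2.9]
gripper_width: 15.9
```

```bash
python3 - <<'E'
from h import *
from workcell import arm,optics
W=optics.camera("wrist"); crop(W,200,440,0,120,3.3,"pics/w17.png")
o=arm.get_obs(); print(o["eef_pos"],o["ft_force"],o["torque"].round(2)); print("grip now cab",(w2c(o["eef_pos"])+[0.7,0,15.2]).round(1))
p,Rt=graspTCP(-30,-34.2,125); plan(p,Rt)
E
```

```text
[549.28936402  43.14305265 109.81298479] [ 0.83570262 -0.11990577 -3.73213751] [ 0.    0.53 -0.05]
grip now cab [-50.2 -34.1 125. ]
at [549.3  43.1 109.8] shift m [-0.0196  0.0048  0.0001] rotvec [ 0.05 -0.01 -0.03] |d| 0.02 ang 0.1
-0.0039 0.001 0 0.01 -0 -0.01; -0.0078 0.0019 0 0.02 -0 -0.01; -0.0118 0.0029 0.0001 0.03 -0 -0.02; -0.0157 0.0039 0.0001 0.04 -0.01 -0.02; -0.0196 0.0048 0.0001 0.05 -0.01 -0.03
```

View pics/w17.png

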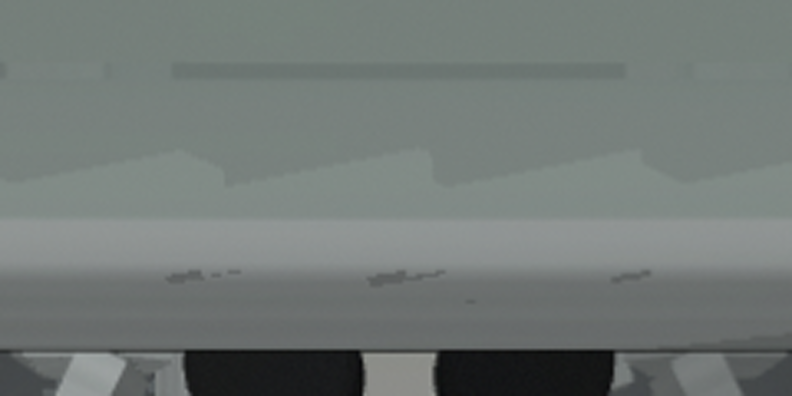

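{"name": "drive_tool", "arguments": {
  "series": "0 0.0005 0 0 0 0; 0 0.0008 0 0 0 0; 0 0.001 0 0 0 0; 0 0.001 0 0 0 0; 0 0.001 0 0 0 0"
}}

```text
time: 20.68
eef_pos: [548.6, 43.1, 108.9]
orientation: [-0.05, -0.12, -0.697, 0.705]
ft_force: [-2.4, 0.4, 0.2]
gripper_width: 15.6
```

{"name": "drive_tool", "arguments": {
  "series": "0 0 0 0 0 0; 0 0 0 0 0 0; 0 0 0 0 0 0; 0 0 0 0 0 0; 0 0 0 0 0 0",
  "grip": 0.1
}}

```text
time: 21.3
eef_pos: [548.6, 43.1, 108.7]
orientation: [-0.05, -0.12, -0.697, 0.705]
ft_force: [-0.2, -1.1, 0.8]
gripper_width: 50.0
```

```bash
python3 - <<'E'
from h import *
from workcell import arm,optics
o=arm.get_obs(); print(o["eef_pos"],o["ft_force"],o["gripper_width"]); print("grip now cab",(w2c(o["eef_pos"])+[0.7,0,15.2]).round(1))
Rm=rot(o).as_matrix(); print((Rm.T@(cabR()@[-1,0,0])).round(3),(Rm.T@[0,0,1]).round(3))
E
```

```text
[548.62611797  43.14117385 108.67686867] [-0.18829798 -1.07102628  0.80368578] 50.028015011333025
grip now cab [-50.8 -34.1 123.9]
[ 0.971 -0.238  0.   ] [-0.238 -0.971 -0.001]
```

{"name": "drive_tool", "arguments": {
  "series": "0.01 -0.002 0 0 0 0; 0.025 -0.006 0 0 0 0; 0.042 -0.01 0 0 0 0; 0.058 -0.014 0 0 0 0; 0.068 -0.0165 0 0 0 0",
  "grip": 0.1
}}

```text
time: 21.92
eef_pos: [477.5, 50.2, 108.6]
orientation: [-0.05, -0.119, -0.697, 0.705]
ft_force: [1.0, 0.3, -0.6]
gripper_width: 50.0
```

```bash
cat >> h.py <<'E'
def pushTCP(xt,yc,tilt,zc=112,dpsi=0):
    """TCP pose with leading tip edge at cab (xt,yc,zc)"""
    t=np.radians(tilt); f=np.array([np.cos(np.radians(PSI+dpsi)),np.sin(np.radians(PSI+dpsi)),0])
    return c2w((xt,yc,zc))-16*np.sin(t)*f-[0,0,16*np.cos(t)],toolR(tilt,PSI+dpsi)
E
python3 - <<'E'
from h import *
from workcell import arm,optics
W=optics.camera("wrist"); cv2.imwrite("pics/w18.png",W["pixels"]); import pickle; pickle.dump(W,open("w18.pkl","wb"))
o=arm.get_obs(); print(o["eef_pos"],o["ft_force"],o["gripper_width"],o["joint_positions"].round(2)); 
plan(*pushTCP(-90,-34.2,68,110))
E
```

```text
[476.34105297  50.178006   108.33372823] [-1.20109958 -0.63351484 -0.57106628] 50.3266260001468 [ 0.12  0.17  2.11 -0.08  0.63  1.85]
at [476.3  50.2 108.3] shift m [-0.0178  0.0088 -0.0001] rotvec [0.03 0.01 8.32] |d| 0.02 ang 8.3
-0.0036 0.0018 -0 0.01 0 1.66; -0.0071 0.0035 -0 0.01 0 3.33; -0.0107 0.0053 -0.0001 0.02 0.01 4.99; -0.0142 0.007 -0.0001 0.02 0.01 6.66; -0.0178 0.0088 -0.0001 0.03 0.01 8.32
```

View pics/w18.png

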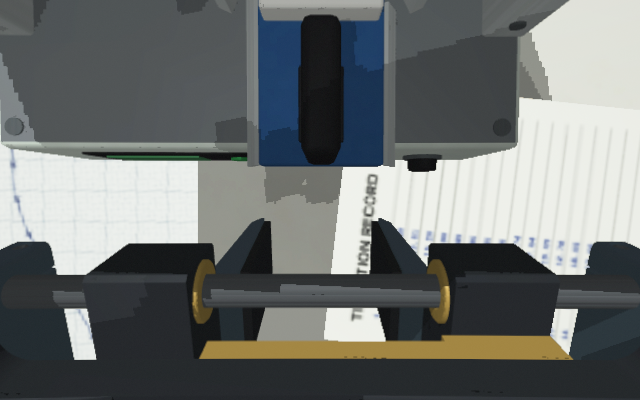

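The carrier lies straight with its tail centred at (321,165), and the fingers are clear of it. I'll shut the fingers and reduce the tilt for the push.

{"name": "drive_tool", "arguments": {
  "series": "-0.003 0.001 0 0 0 1.5; -0.007 0.003 0 0 0 3.3; -0.01 0.005 0 0 0 5; -0.014 0.007 0 0 0 6.7; -0.018 0.009 0 0 0 8.3",
  "grip": -1
}}

```text
time: 22.6
eef_pos: [499.4, 48.2, 104.2]
orientation: [-0.102, -0.171, -0.687, 0.699]
ft_force: [0.5, 0.3, -0.2]
gripper_width: 3.0
```

```bash
python3 - <<'E'
from h import *
from workcell import arm,optics
o=arm.get_obs(); print(o["eef_pos"],o["ft_force"],o["gripper_width"],o["joint_positions"].round(2)); 
plan(*pushTCP(-50,-34.2,63,111))
E
```

```text
[499.36390285  48.22058708 104.15439715] [ 0.5116001   0.33873347 -0.23304118] 2.9783190195845637 [ 0.13  0.16  2.18 -0.21  0.43  1.97]
at [499.4  48.2 104.2] shift m [-0.0339  0.0143  0.0002] rotvec [ 0.06 -0.02  4.79] |d| 0.037 ang 4.8
-0.0068 0.0029 0 0.01 -0 0.96; -0.0136 0.0057 0.0001 0.02 -0.01 1.92; -0.0203 0.0086 0.0001 0.04 -0.01 2.87; -0.0271 0.0114 0.0002 0.05 -0.02 3.83; -0.0339 0.0143 0.0002 0.06 -0.02 4.79
```

{"name": "drive_tool", "arguments": {
  "series": "-0.007 0.003 0 0 0 1; -0.0135 0.006 0 0 0 2; -0.02 0.0085 0 0 0 3; -0.027 0.0115 0 0 0 4; -0.034 0.0143 0 0.1 0 4.8"
}}

```text
time: 23.22
eef_pos: [535.5, 44.3, 103.3]
orientation: [-0.13, -0.199, -0.678, 0.695]
ft_force: [-1.9, -0.0, -2.2]
gripper_width: 0.3
```

```bash
python3 - <<'E'
from h import *
from workcell import arm,optics
W=optics.camera("wrist"); cv2.imwrite("pics/w19.png",W["pixels"])
o=arm.get_obs(); print(o["eef_pos"],o["ft_force"],o["gripper_width"],o["joint_positions"].round(2)); 
plan(*pushTCP(-20,-34.2,58,111))
E
```

```text
[536.3700403   44.50603363 103.55623527] [ 0.43920627  0.00649852 -1.12829631] 0.5910162049876984 [ 0.12  0.2   2.17 -0.33  0.32  2.08]
at [536.4  44.5 103.6] shift m [-0.0265  0.0147  0.0002] rotvec [-0.05 -0.01  5.03] |d| 0.03 ang 5.0
-0.0053 0.0029 0 -0.01 -0 1.01; -0.0106 0.0059 0.0001 -0.02 -0 2.01; -0.0159 0.0088 0.0001 -0.03 -0.01 3.02; -0.0212 0.0117 0.0001 -0.04 -0.01 4.02; -0.0265 0.0147 0.0002 -0.05 -0.01 5.03
```

View pics/w19.png

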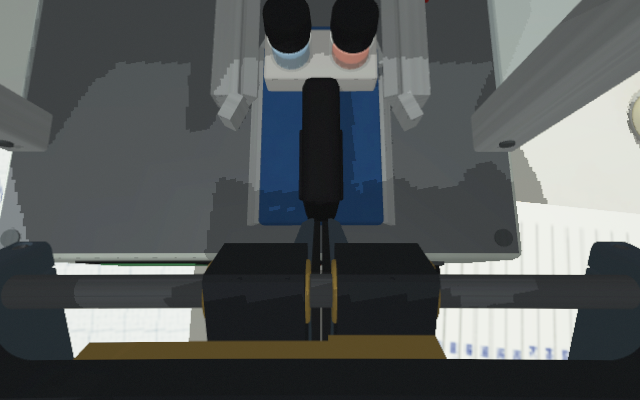

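The carrier is well into the rails and straight. Continuing the push.

{"name": "drive_tool", "arguments": {
  "series": "-0.0053 0.003 0 0 0 1; -0.0106 0.006 0 0 0 2; -0.016 0.009 0 0 0 3; -0.021 0.012 0 0 0 4; -0.0265 0.0147 0 0 0 5"
}}

```text
time: 23.9
eef_pos: [565.5, 41.6, 102.4]
orientation: [-0.16, -0.228, -0.669, 0.689]
ft_force: [-0.8, 0.4, -1.1]
gripper_width: 0.5
```

```bash
python3 - <<'E'
from h import *
from workcell import arm,optics
W=optics.camera("wrist"); cv2.imwrite("pics/w20.png",W["pixels"])
o=arm.get_obs(); print(o["eef_pos"],o["ft_force"],o["gripper_width"],o["joint_positions"].round(2)); 
plan(*pushTCP(-6,-34.2,56,111))
E
```

```text
[565.9787133   41.63080579 102.38010218] [-0.73304305  0.19036628 -0.7989418 ] 0.48230251439847216 [ 0.12  0.23  2.19 -0.59  0.21  2.34]
at [566.   41.6 102.4] shift m [-0.0124  0.0081  0.0003] rotvec [-0.02 -0.    2.04] |d| 0.015 ang 2.0
-0.0025 0.0016 0.0001 -0 -0 0.41; -0.005 0.0033 0.0001 -0.01 -0 0.82; -0.0075 0.0049 0.0002 -0.01 -0 1.22; -0.0099 0.0065 0.0002 -0.02 -0 1.63; -0.0124 0.0081 0.0003 -0.02 -0 2.04
```

View pics/w20.png

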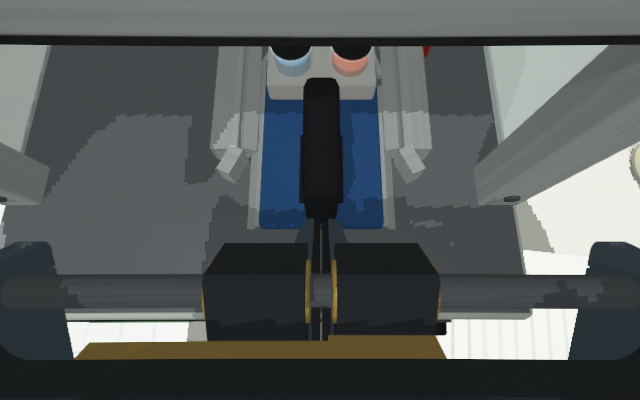

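```bash
python3 - <<'E'
from h import *
plan(*pushTCP(-5,-34.2,58,111)); plan(*pushTCP(7,-34.2,58,111))
E
```

```text
at [566.   41.6 102.4] shift m [-0.0133  0.0081  0.0003] rotvec [-0.02 -0.    0.04] |d| 0.016 ang 0.0
-0.0027 0.0016 0.0001 -0 -0 0.01; -0.0053 0.0032 0.0001 -0.01 -0 0.02; -0.008 0.0049 0.0002 -0.01 -0 0.02; -0.0106 0.0065 0.0002 -0.02 -0 0.03; -0.0133 0.0081 0.0003 -0.02 -0 0.04
at [566.   41.6 102.4] shift m [-0.0234  0.0145  0.0003] rotvec [-0.02 -0.    0.04] |d| 0.028 ang 0.0
-0.0047 0.0029 0.0001 -0 -0 0.01; -0.0094 0.0058 0.0001 -0.01 -0 0.02; -0.0141 0.0087 0.0002 -0.01 -0 0.02; -0.0188 0.0116 0.0002 -0.02 -0 0.03; -0.0234 0.0145 0.0003 -0.02 -0 0.04
```

{"name": "drive_tool", "arguments": {
  "series": "-0.003 0.0018 0 0 0 0; -0.006 0.0036 0 0 0 0; -0.009 0.0055 0 0 0 0; -0.0115 0.007 0 0 0 0; -0.014 0.0085 0 0 0 0"
}}

```text
time: 24.58
eef_pos: [581.7, 39.8, 102.6]
orientation: [-0.16, -0.228, -0.669, 0.689]
ft_force: [-2.3, 0.9, -1.4]
gripper_width: 0.5
```

{"name": "drive_tool", "arguments": {
  "series": "-0.0017 0.001 0 0 0 0; -0.0034 0.002 0 0 0 0; -0.0051 0.0031 0 0 0 0; -0.0068 0.0041 0 0 0 0; -0.0085 0.0052 0 0 0 0"
}}

```text
time: 25.2
eef_pos: [589.5, 38.3, 102.1]
orientation: [-0.159, -0.227, -0.669, 0.69]
ft_force: [-9.5, -0.6, 5.3]
gripper_width: 0.5
```

```bash
python3 - <<'E'
from h import *
from workcell import arm,optics
o=arm.get_obs(); print(o["eef_pos"],o["ft_force"],o["gripper_width"],o["joint_positions"].round(2)); 
t=np.radians(58); print("lead cab",w2c(o["eef_pos"])+[16*np.sin(t),0,16*np.cos(t)])
S=optics.camera("wrist"); cv2.imwrite("pics/w21.png",S["pixels"])
E
```

```text
[589.49938762  38.25112079 102.10503689] [-9.52520009 -0.5893132   5.25953317] 0.4544153791024532 [ 0.11  0.26  2.13 -0.51  0.23  2.25]
lead cab [  3.18832356 -34.95268361 110.58374512]
```

View pics/w21.png

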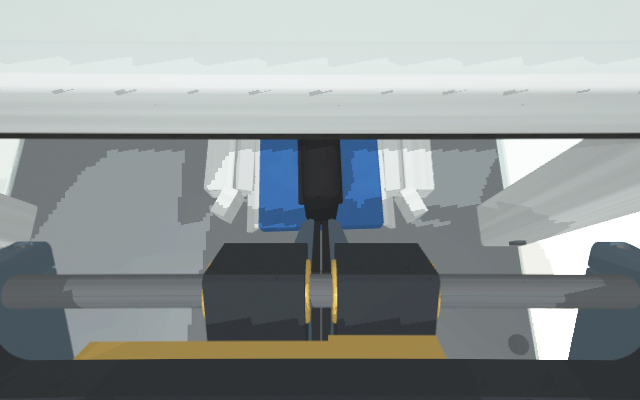

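The catch is resisting with 9.5 N at a tail position of about +3. Continuing until it snaps.

{"name": "drive_tool", "arguments": {
  "series": "-0.0013 0.0008 0 0 0 0; -0.0026 0.0016 0 0 0 0; -0.0039 0.0024 0 0 0 0; -0.0052 0.0032 0 0 0 0; -0.0064 0.004 0 0 0 0"
}}

```text
time: 25.88
eef_pos: [597.5, 38.1, 102.3]
orientation: [-0.159, -0.227, -0.669, 0.689]
ft_force: [-16.6, 5.7, 10.2]
gripper_width: 0.4
```

```bash
python3 - <<'E'
from h import *
from workcell import arm,optics
o=arm.get_obs(); print(o["eef_pos"],o["ft_force"],o["gripper_width"]); 
t=np.radians(58); print("lead cab",w2c(o["eef_pos"])+[16*np.sin(t),0,16*np.cos(t)])
E
```

```text
[597.4737098   38.14515447 102.2765239 ] [-16.56079218   5.73770463  10.20028365] 0.4479039099144997
lead cab [ 11.13374181 -34.2661183  110.75523213]
```

{"name": "drive_tool", "arguments": {
  "series": "-0.0007 0.0004 0 0 0 0; -0.0013 0.0008 0 0 0 0; -0.0018 0.0011 0 0 0 0; -0.0018 0.0011 0 0 0 0; -0.0018 0.0011 0 0 0 0"
}}

```text
time: 26.5
eef_pos: [597.7, 38.1, 102.2]
orientation: [-0.159, -0.226, -0.669, 0.69]
ft_force: [-21.9, 5.6, 14.3]
gripper_width: 0.6
```

```bash
python3 - <<'E'
from h import *
from workcell import arm,optics
o=arm.get_obs(); print(o["eef_pos"],o["ft_force"],o["gripper_width"]); 
t=np.radians(58); print("lead cab",w2c(o["eef_pos"])+[16*np.sin(t),0,16*np.cos(t)])
S=optics.camera("wrist"); cv2.imwrite("pics/w22.png",S["pixels"])
T=optics.camera("top"); crop(T,225,365,60,220,3.7,"pics/t22.png")
Rm=rot(o).as_matrix(); print((Rm.T@(cabR()@[-1,0,0])).round(3),(Rm.T@[0,0,1]).round(3))
E
```

```text
[597.6895608   38.07325147 102.19033586] [-21.91173317   5.62811522  14.2713065 ] 0.5673759101835696
lead cab [ 11.35566694 -34.31622751 110.66904409]
[ 0.851 -0.525  0.001] [-0.525 -0.851  0.002]
```

View pics/w22.png

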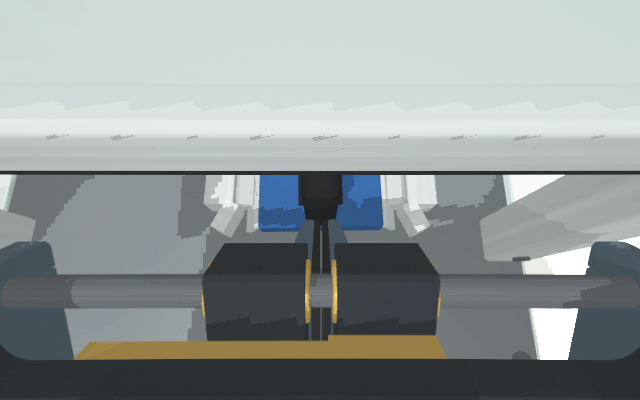

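The stop is solid: 2 mm more command moved the tip only 0.2 mm and added 5 N. Backing off to check.

{"name": "drive_tool", "arguments": {
  "series": "0.006 -0.0037 0 0 0 0; 0.02 -0.0123 0 0 0 0; 0.04 -0.0247 0 0 0 0; 0.06 -0.037 0 0 0 0; 0.085 -0.0524 0 0 0 0"
}}

```text
time: 27.22
eef_pos: [502.7, 48.4, 103.2]
orientation: [-0.161, -0.229, -0.669, 0.688]
ft_force: [0.5, -0.6, -0.2]
gripper_width: 0.6
```

```bash
python3 - <<'E'
from h import *
from workcell import arm,optics
o=arm.get_obs(); print(o["eef_pos"],o["ft_force"],o["joint_positions"].round(2))
W=optics.camera("wrist"); cv2.imwrite("pics/w23.png",W["pixels"]); import pickle; pickle.dump(W,open("w23.pkl","wb"))
for n,p in (("tailL",(9,7,97)),("tailR",(9,-77,97)),("tip",(8,14.5,102))): print(n,proj(W,c2w(p)).round(1))
E
```

```text
[502.70898224  48.3808307  103.2137177 ] [ 0.54194102 -0.57286008 -0.22734245] [ 0.17  0.15  2.31 -0.77  0.2   2.55]
tailL [253.5  78.7]
tailR [390.1  78.8]
tip [239.4  75. ]
```

View pics/w23.png

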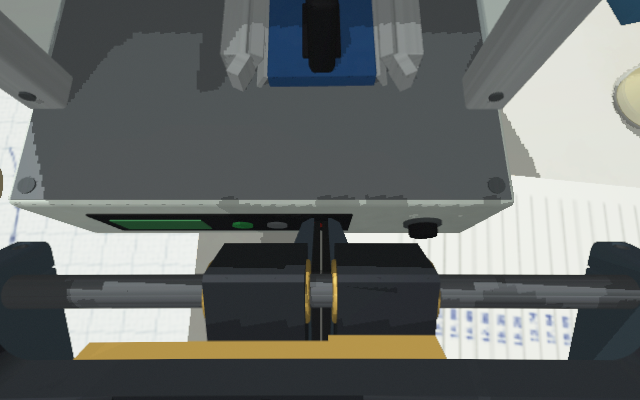

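The tail (row 85) lines up with the flare tips, which is where home should be. Next, back to the raised handle.

```bash
python3 - <<'E'
from h import *
bar=np.array([568.2,147.2,270.5])-19*toolR(60,-4.9)[:,1]; print(bar,w2c(bar))
Rt=toolR(62,-5.5); plan((475,120,260),Rt)
E
```

```text
[558.73471969 148.01146077 286.95448267] [-51.89436966  71.20941493 286.95448267]
at [498.1  47.7 101.7] shift m [-0.058  -0.1505 -0.0692] rotvec [-0.19  0.01 -3.77] |d| 0.176 ang 3.8
-0.0116 -0.0301 -0.0138 -0.04 0 -0.75; -0.0232 -0.0602 -0.0277 -0.08 0.01 -1.51; -0.0348 -0.0903 -0.0415 -0.11 0.01 -2.26; -0.0464 -0.1204 -0.0554 -0.15 0.01 -3.02; -0.058 -0.1505 -0.0692 -0.19 0.01 -3.77
```

{"name": "drive_tool", "arguments": {
  "series": "-0.0116 -0.03 -0.01 0 0 -0.8; -0.023 -0.06 -0.024 0 0 -1.5; -0.035 -0.09 -0.04 0 0 -2.3; -0.046 -0.12 -0.055 -0.1 0 -3; -0.058 -0.15 -0.069 -0.2 0 -3.8",
  "grip": 0.4
}}

```text
time: 27.9
eef_pos: [479.7, 120.7, 262.3]
orientation: [-0.138, -0.206, -0.678, 0.692]
ft_force: [1.0, -0.2, -0.3]
gripper_width: 47.4
```

```bash
python3 - <<'E'
from h import *
bar=np.array([558.7,148.0,287]); Rt=toolR(60,-5.5); plan(bar-75*Rt[:,1],Rt)
E
```

```text
at [479.7 120.7 262.3] shift m [-0.0762 -0.0607 -0.0352] rotvec [ 0.15 -0.2   1.82] |d| 0.104 ang 1.8
-0.0152 -0.0121 -0.007 0.03 -0.04 0.36; -0.0305 -0.0243 -0.0141 0.06 -0.08 0.73; -0.0457 -0.0364 -0.0211 0.09 -0.12 1.09; -0.0609 -0.0485 -0.0282 0.12 -0.16 1.45; -0.0762 -0.0607 -0.0352 0.15 -0.2 1.82
```

{"name": "drive_tool", "arguments": {
  "series": "-0.012 -0.018 -0.007 0 0 0.4; -0.025 -0.035 -0.014 0 0 0.8; -0.042 -0.046 -0.021 0 0 1.2; -0.06 -0.055 -0.028 0.1 -0.1 1.5; -0.076 -0.061 -0.035 0.1 -0.2 1.8",
  "grip": 0.4
}}

```text
time: 28.52
eef_pos: [522.0, 151.3, 351.7]
orientation: [-0.15, -0.216, -0.674, 0.691]
ft_force: [0.4, -0.4, -0.0]
gripper_width: 64.0
```

```bash
python3 - <<'E'
from h import *
from workcell import arm,optics
W=optics.camera("wrist"); cv2.imwrite("pics/w24.png",W["pixels"])
bar=np.array([558.7,148.0,287]); Rt=toolR(60,-5.5); plan(bar+18*Rt[:,1],Rt)
print(proj(W,bar))
E
```

```text
at [524.  152.2 353.6] shift m [0.0035 0.0932 0.0012] rotvec [ 0.16 -0.02 -0.27] |d| 0.093 ang 0.3
0.0007 0.0186 0.0002 0.03 -0 -0.05; 0.0014 0.0373 0.0005 0.07 -0.01 -0.11; 0.0021 0.0559 0.0007 0.1 -0.01 -0.16; 0.0028 0.0745 0.0009 0.13 -0.02 -0.22; 0.0035 0.0932 0.0012 0.16 -0.02 -0.27
[319.0898289  209.30663188]
```

View pics/w24.png

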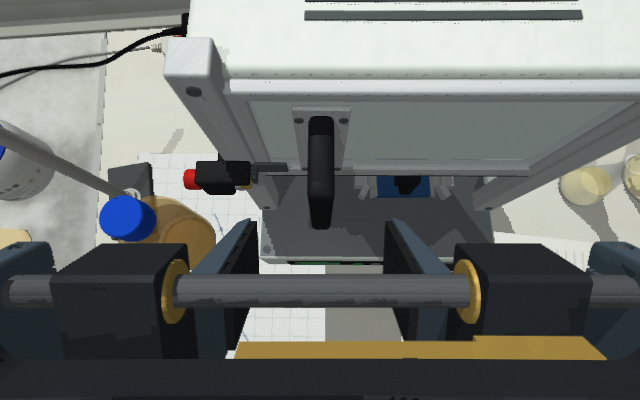

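The bar is centred between the fingers at (320,200), the sash is still held up, and the carrier is visible inside. Advancing to grip.

{"name": "drive_tool", "arguments": {
  "series": "0.001 0.02 0 0 0 0; 0.002 0.045 0.001 0 0 -0.1; 0.003 0.07 0.001 0.1 0 -0.2; 0.0035 0.093 0.001 0.2 0 -0.3; 0.0035 0.093 0.001 0.2 0 -0.3"
}}

```text
time: 29.2
eef_pos: [563.3, 144.9, 265.7]
orientation: [-0.146, -0.212, -0.673, 0.694]
ft_force: [-0.4, -0.7, -0.3]
gripper_width: 64.0
```

{"name": "drive_tool", "arguments": {
  "series": "0 0 0 0 0 0; 0 0 0 0 0 0; 0 0 0 0 0 0; 0 0 0 0 0 0; 0 0 0 0 0 0",
  "grip": -1
}}

```text
time: 29.82
eef_pos: [563.6, 146.8, 267.9]
orientation: [-0.147, -0.214, -0.674, 0.692]
ft_force: [-1.8, 14.1, -1.7]
gripper_width: 16.7
```

```bash
python3 - <<'E'
from h import *
from workcell import arm,optics
o=arm.get_obs(); print(o["eef_pos"],o["ft_force"],o["gripper_width"],o["joint_positions"].round(2)); Rm=rot(o).as_matrix(); print((Rm.T@[0,0,-1]).round(3))
E
```

```text
[563.61962192 146.79047618 267.87357556] [-1.81754401 14.12270914 -1.66989441] 16.691748464107995 [ 0.36  0.08  1.85 -0.32  0.77  2.21]
[0.494 0.869 0.   ]
```

{"name": "drive_tool", "arguments": {
  "series": "0 0 -0.0015 0 0 0; 0 0 -0.0028 0 0 0; 0.0005 0.0009 -0.0028 0 0 0; 0.001 0.0018 -0.0028 0 0 0; 0.0015 0.0027 -0.0028 0 0 0"
}}

```text
time: 30.45
eef_pos: [563.6, 147.3, 265.1]
orientation: [-0.147, -0.214, -0.672, 0.693]
ft_force: [-2.5, -4.0, 3.6]
gripper_width: 15.9
```

{"name": "drive_tool", "arguments": {
  "series": "0.0008 0.0014 0 0 0 0; 0.0016 0.0028 0 0 0 0; 0.0024 0.0042 0 0 0 0; 0.0032 0.0056 0 0 0 0; 0.004 0.007 0 0 0 0"
}}

```text
time: 31.08
eef_pos: [563.5, 147.3, 254.3]
orientation: [-0.146, -0.213, -0.672, 0.694]
ft_force: [5.0, -4.7, -8.4]
gripper_width: 16.0
```

{"name": "drive_tool", "arguments": {
  "series": "0.003 0.0052 0 0 0 0; 0.007 0.0122 0 0 0 0; 0.012 0.021 0 0 0 0; 0.017 0.03 0 0 0 0; 0.022 0.0386 0 0 0 0"
}}

```text
time: 31.7
eef_pos: [563.6, 147.3, 210.5]
orientation: [-0.147, -0.213, -0.672, 0.694]
ft_force: [2.3, -5.7, -2.9]
gripper_width: 16.1
```

```bash
python3 - <<'E'
from h import *
from workcell import arm,optics
W=optics.camera("wrist"); cv2.imwrite("pics/w25.png",W["pixels"])
o=arm.get_obs(); print(o["eef_pos"],o["ft_force"],o["gripper_width"],o["joint_positions"].round(2)); Rm=rot(o).as_matrix(); print((Rm.T@[0,0,-1]).round(3))
E
```

```text
[563.52107218 147.31625387 209.34301184] [ 4.68643006 -5.21089369 -4.92056845] 16.068535825447597 [ 0.37  0.14  1.94 -0.39  0.63  2.3 ]
[ 0.492  0.871 -0.005]
```

View pics/w25.png

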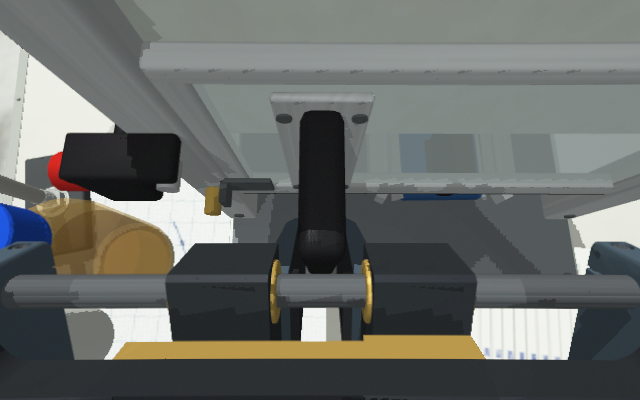

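The sash is following the hand down, with the pin now at (213,200) below the stop. Continuing at about 80 mm/s.

{"name": "drive_tool", "arguments": {
  "series": "0.0045 0.008 0 0 0 0; 0.0095 0.0168 0 0 0 0; 0.0145 0.0257 0 0 0 0; 0.0195 0.0345 0 0 0 0; 0.0245 0.0434 0 0 0 0"
}}

```text
time: 32.38
eef_pos: [563.6, 147.3, 160.9]
orientation: [-0.147, -0.213, -0.673, 0.693]
ft_force: [3.7, -4.5, -2.6]
gripper_width: 15.7
```

{"name": "drive_tool", "arguments": {
  "series": "0.0015 0.0026 0 0 0 0; 0.003 0.0052 0 0 0 0; 0.0045 0.0078 0 0 0 0; 0.006 0.0104 0 0 0 0; 0.0075 0.013 0 0 0 0"
}}

```text
time: 33.0
eef_pos: [563.6, 147.3, 146.3]
orientation: [-0.147, -0.213, -0.673, 0.693]
ft_force: [2.2, -4.8, -2.0]
gripper_width: 15.5
```

{"name": "drive_tool", "arguments": {
  "series": "0.001 0.0017 0 0 0 0; 0.002 0.0035 0 0 0 0; 0.003 0.0052 0 0 0 0; 0.0038 0.0067 0 0 0 0; 0.0045 0.0078 0 0 0 0"
}}

```text
time: 33.62
eef_pos: [563.7, 147.4, 138.5]
orientation: [-0.147, -0.214, -0.673, 0.693]
ft_force: [-6.7, -4.8, 11.0]
gripper_width: 15.4
```

```bash
python3 - <<'E'
from h import *
from workcell import arm,optics
W=optics.camera("wrist"); cv2.imwrite("pics/w26.png",W["pixels"])
o=arm.get_obs(); print(o["eef_pos"],o["ft_force"],o["gripper_width"])
E
```

```text
[563.64205354 147.35915086 138.54124353] [-0.67055948 -4.93219038  3.84954606] 16.182610256448406
```

View pics/w26.png

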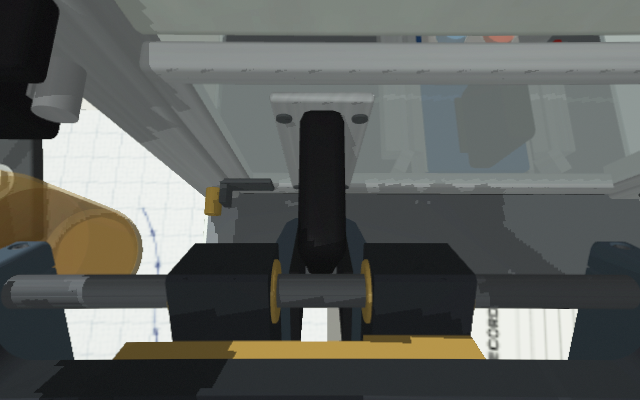

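{"name": "drive_tool", "arguments": {
  "series": "0.0005 0.0009 -0.0005 0 0 0; 0.001 0.0017 -0.001 0 0 0; 0.001 0.0017 -0.001 0 0 0; 0.001 0.0017 -0.001 0 0 0; 0.0005 0.0009 -0.001 0 0 0"
}}

```text
time: 34.3
eef_pos: [563.6, 147.4, 138.5]
orientation: [-0.147, -0.214, -0.672, 0.694]
ft_force: [-0.3, -9.3, 6.7]
gripper_width: 15.9
```

{"name": "drive_tool", "arguments": {
  "series": "0 0 0 0 0 0; 0 0 0 0 0 0; 0 0 0 0 0 0; 0 0 0 0 0 0; 0 0 0 0 0 0",
  "grip": 0.4
}}

```text
time: 34.92
eef_pos: [563.7, 148.6, 136.9]
orientation: [-0.147, -0.213, -0.673, 0.693]
ft_force: [-0.0, -0.6, 0.0]
gripper_width: 62.1
```

{"name": "drive_tool", "arguments": {
  "series": "0 -0.01 0 0 0 0; 0 -0.03 0 0 0 0; 0 -0.055 0 0 0 0; 0 -0.08 0 0 0 0; 0 -0.11 0 0 0 0"
}}

```text
time: 35.55
eef_pos: [508.8, 154.2, 233.8]
orientation: [-0.147, -0.213, -0.673, 0.693]
ft_force: [0.8, 0.5, 0.2]
gripper_width: 64.0
```

{"name": "drive_tool", "arguments": {
  "series": "0 -0.01 0 0 0 0; 0 -0.03 0 0 0 0; 0 -0.05 0 0 0 0; 0 -0.06 0 0 0 0; 0 -0.06 0 0 0 0"
}}

```text
time: 36.17
eef_pos: [480.2, 157.4, 285.1]
orientation: [-0.147, -0.213, -0.673, 0.693]
ft_force: [0.7, -0.4, -0.1]
gripper_width: 63.8
```

```bash
python3 - <<'E'
from h import *
from workcell import arm,optics
W=optics.camera("wrist"); cv2.imwrite("pics/w27.png",W["pixels"])
S=optics.camera("scene"); crop(S,190,450,90,290,3,"pics/s27.png")
T=optics.camera("top"); crop(T,140,480,60,260,2.3,"pics/t27.png")
o=arm.get_obs(); print(o["eef_pos"],o["ft_force"],o["gripper_width"],o["time"])
E
```

```text
[480.05212127 157.09604755 283.89878109] [-0.02925224  0.08273226 -0.17076114] 63.803936514240476 36.325
```

View pics/w27.png

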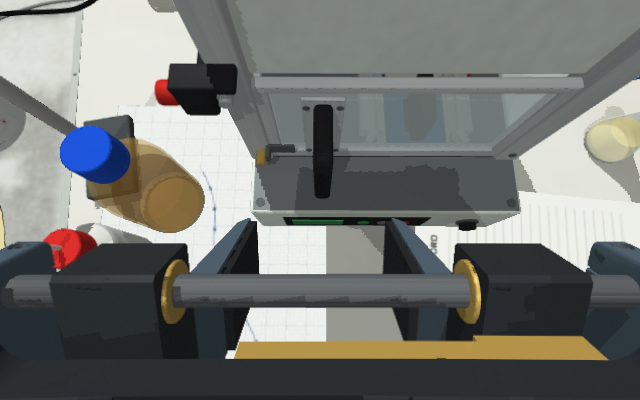

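View pics/s27.png

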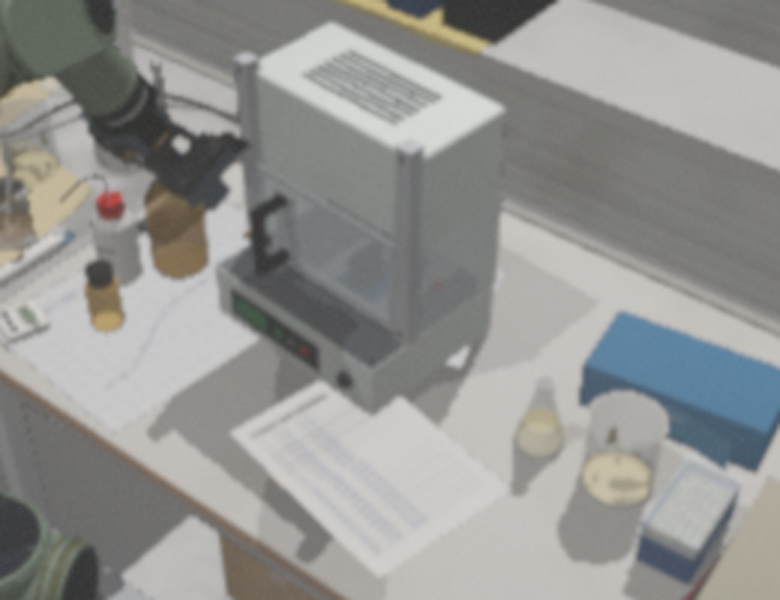

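View pics/t27.png

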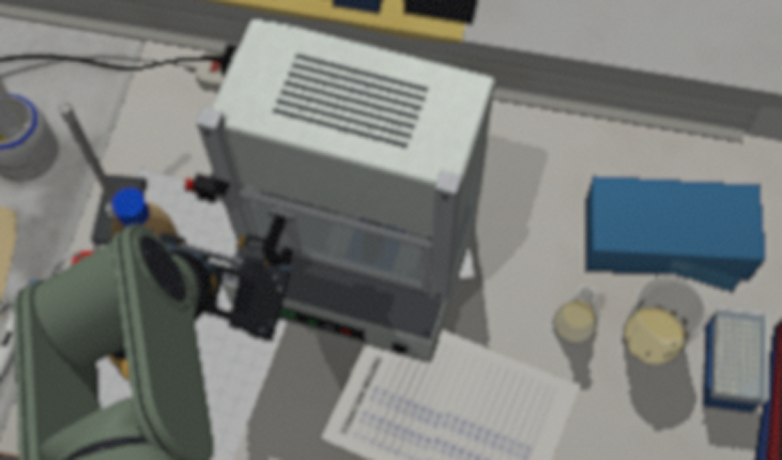

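```bash
python3 - <<'E'
from h import *
from workcell import arm,optics
import pickle
S0=pickle.load(open("c0.pkl","rb"))["scene"]["pixels"]; S=optics.camera("scene")["pixels"]
g=lambda a:cv2.cvtColor(a,cv2.COLOR_BGR2GRAY)
for n,(x0,x1,y0,y1) in (("handle",(272,292,152,186)),("erl",(358,382,212,245)),("beaker",(382,415,218,260)),("tips",(400,440,240,285)),("vial",(216,234,174,204)),("wash",(220,238,150,180)),("media",(240,262,160,185))):
    t=g(S0)[y0:y1,x0:x1]; w=g(S)[y0-8:y1+8,x0-8:x1+8]; r=cv2.matchTemplate(w,t,cv2.TM_CCOEFF_NORMED); _,m,_,l=cv2.minMaxLoc(r); print(n,round(m,3),l[0]-8,l[1]-8)
W=pickle.load(open("w23.pkl","rb"))
for u,v in ((270,85),(376,84)): print("tail cab",w2c(onz(W,u,v,97)).round(1))
for u,v in ((239.5,88.5),(407,88.5)): print("flare tip cab",w2c(onz(W,u,v,85)).round(1))
E
```

```text
handle 0.991 0 0
erl 0.998 0 0
beaker 0.999 0 0
tips 0.999 0 0
vial 0.999 0 0
wash 0.999 0 0
media 0.998 0 0
tail cab [ 4.6 -3.3 97. ]
tail cab [  5.3 -68.2  97. ]
flare tip cab [10.1 18.2 85. ]
flare tip cab [ 10.2 -90.2  85. ]
```

The handle and all six bystanders match their starting positions to the pixel. The tail position from w23 is ambiguous, because the edge heights are uncertain, so I'll look closer before handing in.

```bash
python3 - <<'E'
from h import *
import pickle
W=pickle.load(open("w23.pkl","rb")); crop(W,210,440,0,110,3.4,"pics/w23c.png")
E
```

```text
(no output)
```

View pics/w23c.png

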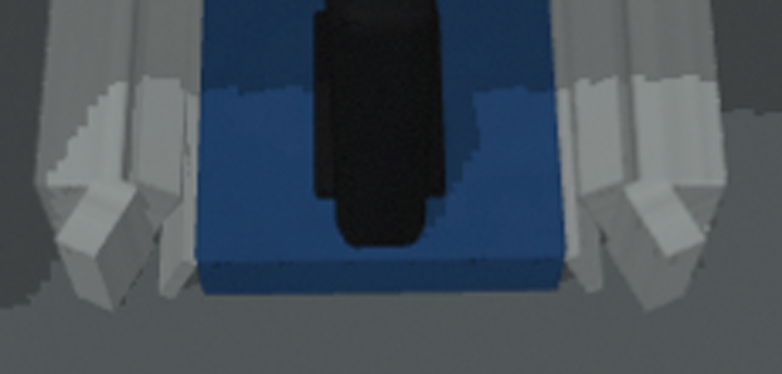

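```bash
python3 - <<'E'
from h import *
import pickle
W=pickle.load(open("w23.pkl","rb")); P=lambda x,y,z:w2c(onz(W,210+x/3.4,y/3.4,z)).round(1)
print("tail top edge",P(197,260,97),P(562,258,97)); print("tail bot edge",P(204,294,85),P(557,288,85))
print("flare tip top inner",P(98,254,102),P(655,255,102)); print("flare tip bot inner",P(114,310,85),P(648,310,85))
print("flare root",P(135,185,102),P(628,185,102))
E
```

```text
tail top edge [10.6 -1.8 97. ] [ 11.1 -68.   97. ]
tail bot edge [11.7 -1.4 85. ] [ 13.1 -68.9  85. ]
flare tip top inner [  8.2  14.8 102. ] [  8.1 -83.5 102. ]
flare tip bot inner [ 8.1 15.5 85. ] [  8.2 -85.9  85. ]
flare root [ 22.7   9.1 102. ] [ 22.7 -79.6 102. ]
```

```bash
python3 - <<'E'
from workcell import arm
print(arm.hand_in()); print(arm.get_obs()["time"])
E
```

```text
the job is handed in; nothing more can be done
None
the job is handed in; nothing more can be done
```

I finished all three stages and handed the job in at about 36 s of the 72 s allowed. The hand-in gave no verdict.

- **Raising the sash:** I lifted it by the handle past the roller to its end stop (about 135 mm up, 20 N). I then let it settle onto the roller at about 128.5 mm and released it. It was still standing open when I came back to shut it.
- **Loading the carrier:** I picked the carrier up by its grip and slid it in nose first. I let go with the nose about 21 mm inside the way, then pushed it home on the tail with shut fingertips.
    - **Home:** The catch resisted with about 10 N, then the carrier jumped forward to a solid stop. There, 2 mm more command moved it only 0.2 mm and raised the force to 22 N.
- **Shutting the sash:** I drew it down past the roller at about 80 mm/s onto the sill (11 N up from the sill, hand height within 1 mm of shut). I then let go and backed clear.

**Last checks:**
- The handle matches its starting position to the pixel in the scene picture, so the sash is shut.
- All six bystanders also match to the pixel.
- The robot was touching nothing, with the force reading near 0.2 N.

**Checks that disagreed:** My first reading of the carrier's tail position put it about 4 mm short of home, because I had assumed the wrong heights for the edges. A closer look put it 1.5 to 4 mm past the nominal 9 mm. That is about my camera error, and fits the solid stop I felt. I inferred that the catch had sprung back from the jump and the stop, and did not see it directly.

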